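# Feed a meal tray into the sealer with the push stick

### The job

Pick up the push stick from the rubber mat and use its L-shaped shoe to press the filled foil tray on the sealer's deck sideways against the white fence, then feed it along, flush with the fence all the way, under the clear guard until it meets the end stop. Only the stick may touch the tray, never the gripper or arm. Then lay the stick flat back on the middle of the mat, either way round, let go, and leave the other things where they are.

Things in the scene. Friction and masses are not known exactly. Their poses are not given: they have to be found in the camera images.
- feeder: In-feed of a tray sealer, fixed. Origin: on the table under the deck. +x = feed direction (about world +y), +y = towards the fence (about world -x). In mm: aluminium deck x -190 to 215, y -80 to 102, top z=5. White fence along it: inner face y=90, 12 thick, top z=50. White end stop: face x=200, y -30 to 90, top z=45. Steel housing behind the fence: x 40 to 215, y 102 to 162, top z=115.
- mouth (a point): Middle of the mouth under the clear guard, on the deck: (40, 0, 5) mm in the feeder's frame, with its axes. The guard is a flat clear roof over the deck from here to 175 mm further along, y -80 to 102, underside 62 mm above the deck, top 72; open at the mouth and on the side away from the fence.
- home (a point): The corner where the fence's inner face, the end stop's face and the deck's top meet: at (200, 90, 5) mm in the feeder's frame, with the feeder's axes.
- tray: Filled, lidded aluminium foil meal tray, loose, 140 (x) by 110 (y) by 42 (z) mm, 0.25 to 0.5 kg. Origin: centre of its underside. It starts on the deck before the guard, 15 to 35 mm off the fence at its middle and a little askew; its own +x points roughly in the feed direction, its +y side towards the fence.
- tray_front (a point): Bottom corner of the tray at its leading end, fence side: (70, 55, 0) mm in the tray's frame.
- tray_rear (a point): Bottom corner of the tray at its trailing end, fence side: (-70, 55, 0) mm in the tray's frame.
- stick: Push stick, loose, 0.25 kg, 295 mm long, lying flat on the mat, pointing roughly in the feed direction. Origin: below the balance point of the handle, level with the underside; +x = along the stick to the shoe, z up. In mm: handle an aluminium bar x -100 to 90, 22 wide (y), z 14 to 42. White tail block x -115 to -85, 30 wide, 42 high. White L-shaped shoe at the front: see its point.
- shoe (a point): Inner corner of the stick's L-shaped shoe, at its underside: (100, -30, 0) mm in the stick's frame, same axes. From it the cross plate's pushing face runs 60 mm to +y (plate 10 thick, behind it) and the cheek's inner face 80 mm to +x (cheek 10 thick, on its -y side); both 36 high. It takes the tray's rear corner on the side away from the fence.
- mat: Black rubber mat fixed on the table, 300 (x) by 110 (y) by 3 mm thick, to the robot's right. Origin: centre of its underside; the stick starts lying along its x axis.
- deli_tub: Bystander: lidded round tub, 90 mm across, 95 high, at the robot's left. Origin: centre of its underside.
- salad_box: Bystander: clear salad box 170 by 120 by 55 mm, beyond the sealer. Origin: centre of its underside.
- foil_stack: Bystander: stack of empty foil trays 146 by 116 by 44 mm, at the robot's left. Origin: centre of its underside.
Not all that is in view belongs to the job. What is shaped like the tray but turquoise or yellow is not meant.

How it is judged:
On the way, in this order (a step that is already met when the one before it is completed fails the run):
1. the tray lies flush along the fence while still outside the guard (y of each of tray_front, tray_rear in the frame of home above -0.005 m and x of tray_front in the frame of home below -0.16 m), for 0.1 s.
2. the tray has reached the end stop, flush along the fence (x of tray_front in the frame of home above -0.006 m and y of each of tray_front, tray_rear in the frame of home above -0.005 m and angle between tray's own z axis and vertical below 0.06 rad), for 0.2 s.
At the end, for the whole second after the job is handed in: The tray's leading end is within 6 mm of the end stop and both its fence-side corners within 5 mm of the fence, the tray flat and still; the stick lies flat, upright way up, on the mat, its handle's middle within 60 mm along and 40 mm across of the mat's centre, at rest and released (all of step 2 and linear speed of each of tray, stick below 0.01 m/s and x of stick in the frame of mat between -0.06 and 0.06 m and y of stick in the frame of mat between -0.04 and 0.04 m and z of stick in the frame of mat below 0.01 m and angle between stick's own z axis and vertical below 0.08 rad); the robot touches nothing.
It fails at once if the gripper or arm touches the tray (contact force between any of the fingers, the arm and tray above 0.5 N).
It fails at once if the tray goes in under the guard with a fence-side corner more than 8 mm off the fence (x of tray_front in the frame of home above -0.145 m and y of any of tray_front, tray_rear in the frame of home below -0.008 m).
It fails at once if the tray is tipped (angle between tray's own z axis and vertical above 0.25 rad).
It fails at once if a bystander is moved more than 30 mm (distance of any of deli_tub, salad_box, foil_stack from where it was at the start of the episode above 0.03 m).
It also fails if it takes over 64 s, if anything falls off the work surface, if the arm or the gripper's body presses on something with over 40 N, if the wrist force passes 120 N, or if a joint passes its speed limit or range.

### The arm

A 6-joint arm with a two-finger parallel gripper is mounted at the origin on the work surface. World frame = base frame: x ahead of the robot, y to its left, z up, the work surface at z = 0. Lengths are in m, angles in rad, forces in N, time in s.
With the tool pointing down it reaches from about 0.35 to 0.775 m from the base axis. Payload 5.5 kg.
Tool frame: the origin (TCP) lies midway between the tips of the shut fingers; the grasp point (between the pads) lies 19 mm behind it (env.tcp_to_grasp is the distance from the TCP to the grasp point, in m); z points along the fingers, y is the direction in which the jaws open and shut (so a half turn about z gives the same grasp; the last joint's range is limited). The gripper opens to 85 mm and grips with 20 to 120 N. Pads are 22 mm wide; open, the fingers measure 114 mm over their backs; the gripper's body (76 mm by 85 mm) begins 54 mm behind the grasp point. The pads swing forward as they close: fully open they stand 13 mm farther back than shut.
Start: joints at [1.18, 0.313, 0.046, 1.304, 0, 1.431], TCP at [0.143, 0.557, 0.231] pointing down, gripper open.
Joint ranges: [-2.76, 2.76], [-0.86, 1.69], [-1.03, 1.26], [-2.2, 2.34], [-1.47, 1.5], [-3.14, 3.14]. Speed limits (rad/s): [2.57, 2.57, 3.14, 3.14, 3.14, 3.14].

### API

Orientations are given as a unit quaternion [w, x, y, z].
In Python, from workcell import get_state, viewer, hand_in, finder, env gives the robot as it stands.
- The arm moves only by the tool arm_command, never from a script. Its argument "motion" is a list of rows, each an object of numbers: "x", "y", "z": the shift along the tool's x, y, z in mm; "rx", "ry", "rz": the turn, a rotation vector about the tool's x, y, z in degrees; "hand": the closure, from -1 (fully open) to 1 (shut). A call has 1 to 10 rows; each row is the pose to reach, as a shift and turn from the pose commanded when the call began, along the tool's axes at that moment; what a row does not reach only later rows make up. A row lasts 1/8 s, in which the tool goes at most 62.5 mm and 10.7 degrees, less where a joint would pass 70% of its speed; a pose out of reach is approached as far as the arm can. A call with a gripper value outside its range is refused whole. The fingers move at their own pace and stop on an object; "force" is the grip in N (left out, the last holds). Time passes only in rows, so rows that repeat a pose let the fingers close. It gives the time, the measured TCP pose, the force and the opening at its end, in the units of the state.
- get_state(): the state, without advancing time (a new reading comes with each control period).
- viewer.read_camera(name): name is "scene" or "top" or "wrist"; returns a dict with "image" (400x640x3 uint8, red, green, blue), "z_map" (400x640 float32, m along the optical axis (not along the pixel's ray), 0 where there is no reading), "intrinsics" (3x3 intrinsics, pixels), "k1" (the pictures are not rectified: a ray, as slopes to the right and down, at radius r is drawn at 1 + k1 r^2 times it, then the intrinsics apply), "rvec" (rotation vector, rad) and "tvec" (3), from world to camera coordinates, as OpenCV has them. Camera axes: x right, y down, z forward; pixel columns grow to the right and rows downward; lengths in m; the calibration is good to about 2 mm. A picture is of the moment at which its call begins.
- hand_in(): hands the job in, once; it reports no verdict.
Trained networks look in a picture, given as the dict that the camera call returned (one of the last four; its "shot" number tells which), for a name from the list of things; names that differ only in an ending like _2 or _b are one class to them, and where a whole thing is asked for, a point or a joint stands for the part that bears it (a point fixed in the world has none). Each returns a list of dicts, best first, with "score" (0 to 1); they miss things now and then, are a little off and sometimes report something else, mostly with a low value. They report only what shows in the picture. A call takes as long as a camera call. They do not tell look-alikes from the thing itself.
- finder.find_in(picture, query): "at" ([column, row] in pixels, amid what is visible of it).
- finder.masks_of(picture, query): "region" (400x640 bool, what is visible of it) and "at" ([column, row] in pixels, amid what is visible of it).
The state is a dict: "clock": time; "joint_pos": joint angles; "qvel": joint speeds; "tau": joint torques, N m; "tcp_pos": TCP position; "orientation": TCP orientation; "wrist_force": force on the tool from outside, world axes, zero at the start; "ft_torque": the same for the moment, N m; "finger_gap": finger opening in m.
Only numpy, scipy, OpenCV 4.12 (cv2) and the standard library are available. Lean on these libraries where they do the work, as an engineer would, in place of code of your own. Each camera call takes 0.05 s, during which the arm holds its last target.

## Working session

There is one attempt and no reset: what is moved stays moved. The work goes in short steps, Python scripts to look and compute and a tool call to move; the robot and the scene stay as the last step left them, time stands still between calls to the robot, and variables do not carry over. Pictures are saved under pics/ and viewed, and the job is handed in when it is done.

Besides the shell and the picture viewer there is one more tool, called after "Request:" by a JSON object that holds its "api" and its "payload", one argument or row to a line. arm_command: Moves the arm, as the interface text tells. Its arguments: {"type":"object","properties":{"motion":{"type":"array","items":{"type":"object","properties":{"x":{"type":"number"},"y":{"type":"number"},"z":{"type":"number"},"rx":{"type":"number"},"ry":{"type":"number"},"rz":{"type":"number"},"hand":{"type":"number"}}}},"force":{"type":"number"}},"required":["motion"]}

```bash
ls -la; mkdir -p pics; cat > h.py <<'E'
import numpy as np, cv2
from scipy.spatial.transform import Rotation as R
from workcell import get_state, viewer, hand_in, finder, env
def save(name,img): cv2.imwrite(name,cv2.cvtColor(img,cv2.COLOR_RGB2BGR))
def cam(p):
    Rm=R.from_rotvec(np.array(p["rvec"]).ravel()).as_matrix(); t=np.array(p["tvec"]).ravel()
    return Rm,t
def rays(p,uv):
    K=np.array(p["intrinsics"]);uv=np.atleast_2d(np.asarray(uv,float))
    d=np.c_[(uv[:,0]-K[0,2])/K[0,0],(uv[:,1]-K[1,2])/K[1,1]]
    s=d.copy()
    for _ in range(20):
        s=d/(1+p["k1"]*(s**2).sum(1,keepdims=True))
    return np.c_[s,np.ones(len(s))]
def world(p,uv,z=None):
    Rm,t=cam(p);r=rays(p,uv);uv=np.atleast_2d(np.asarray(uv))
    if z is None:
        d=p["z_map"][uv[:,1].astype(int),uv[:,0].astype(int)]
        return (r*d[:,None]-t)@Rm
    o=-t@Rm; w=r@Rm
    return o+w*((z-o[2])/w[:,2])[:,None]
def proj(p,X):
    Rm,t=cam(p);c=np.atleast_2d(X)@Rm.T+t;s=c[:,:2]/c[:,2:]
    s=s*(1+p["k1"]*(s**2).sum(1,keepdims=True));K=np.array(p["intrinsics"])
    return np.c_[s[:,0]*K[0,0]+K[0,2],s[:,1]*K[1,1]+K[1,2]]
def cloud(p,mask=None):
    if mask is None: mask=np.ones(p["z_map"].shape,bool)
    v,u=np.nonzero(mask&(p["z_map"]>0))
    return world(p,np.c_[u,v]),np.c_[u,v]
E
python3 - <<'E'
from h import *
s=get_state();print(s)
for n in ["scene","top","wrist"]:
    p=viewer.read_camera(n);save(f"pics/{n}0.png",p["image"]);print(n,p["intrinsics"],p["k1"],p["rvec"],p["tvec"],p["shot"])
    np.save(f"{n}0.npy",p,allow_pickle=True)
E
```

```text
total 12
drwxr-xr-x  3 agent agent 4096 Dec  7 14:35 .
drwxr-xr-x 23 root  root  4096 Dec  7 14:35 ..
drwxr-xr-x  2 agent agent 4096 Dec  7 14:35 pics
{'clock': 0.0, 'joint_pos': array([ 1.18037538e+00,  3.13979942e-01,  4.49530532e-02,  1.30356278e+00,
       -3.35623190e-05,  1.43122507e+00]), 'qvel': array([ 1.27987895e-03,  1.89366460e-05, -1.93546911e-03, -3.15444347e-04,
       -4.15555821e-04, -4.29835773e-04]), 'tau': array([ 1.09809882e-04, -4.80629933e+01,  2.98532456e+01,  1.94755162e-02,
        5.30043815e-05,  1.16095016e-06]), 'tcp_pos': array([0.14253821, 0.55652756, 0.23040989]), 'orientation': array([-2.18647758e-04,  1.25096187e-01,  9.92144213e-01, -8.69766701e-04]), 'wrist_force': array([-0.79582749,  1.22012696,  1.03600399]), 'ft_torque': array([ 0.02664438, -0.05126784,  0.0358724 ]), 'finger_gap': 0.08558490146435933}
scene [[516.11831933   0.         322.36222631]
 [  0.         516.11831933 197.96263754]
 [  0.           0.           1.        ]] -0.0463498593614087 [ 2.22090387  1.18886965 -0.4306326 ] [-0.36248324 -0.30349664  2.02539988] 1
top [[476.87289744   0.         321.33259436]
 [  0.         476.87289744 203.408927  ]
 [  0.           0.           1.        ]] 0.0007006570344181103 [ 2.15406384 -2.14358225  0.1635328 ] [0.0616977  0.57381026 1.50099555] 2
wrist [[355.75956572   0.         315.8156703 ]
 [  0.         355.75956572 201.45686331]
 [  0.           0.           1.        ]] -0.04634773947406443 [-2.27643877 -1.76652341 -0.27387056] [-0.57411645 -0.0391559   0.3813293 ] 3
```

View pics/scene0.png

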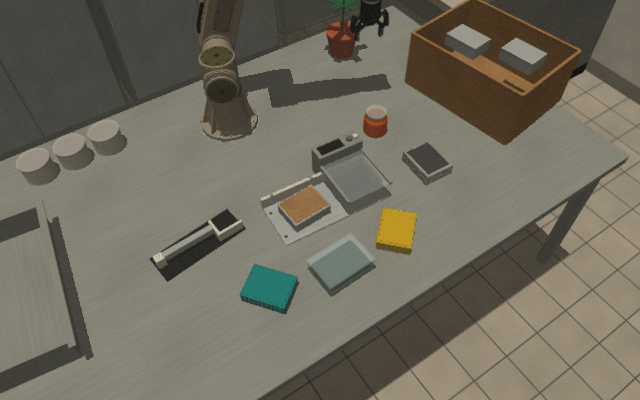

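View pics/top0.png

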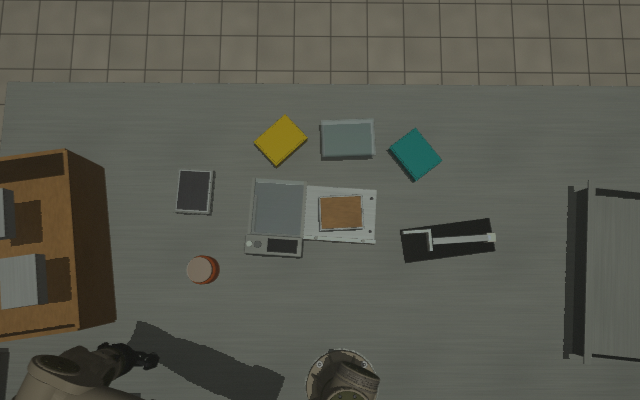

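View pics/wrist0.png

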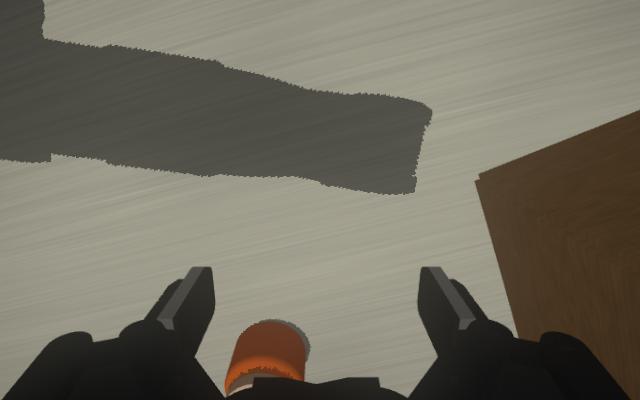

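The scene view shows the feeder and tray (~300,205), the stick on the mat (~200,240). In the top view the tray is at (341,212), the feeder's deck runs from x=246 to 376, the stick runs from the shoe at (418,242) to the tail at (491,238), and the guard lies left of (305,200).

```bash
python3 - <<'E'
from h import *
p=np.load("top0.npy",allow_pickle=True).item()
for n,uv in dict(tray=(341,212),deck_r_up=(376,189),deck_r_dn=(375,243),deckup_l=(307,185),tubtop=(201,270),salad=(347,138),foil=(194,190),shoe=(418,242),tail=(491,238),handle=(460,240),mat_ul=(401,236),mat_ll=(405,262),mat_ur=(489,219),mat_lr=(494,249)).items():
    print(n,world(p,[uv]).round(4), world(p,[uv],0.0).round(4))
w=np.load("wrist0.npy",allow_pickle=True).item()
s=get_state()
Rm,t=cam(w); c=-Rm.T@t
q=s["orientation"];T=R.from_quat([q[1],q[2],q[3],q[0]]).as_matrix()
print("cam in tool",T.T@(c-s["tcp_pos"]));print("cam axes in tool",(T.T@Rm.T).round(3))
print("tool axes",T.round(3)); print(env.tcp_to_grasp)
print([x for x in dir(env) if x[0]!='_'])
E
```

```text
tray [[0.545  0.0012 0.0484]] [[ 0.5512 -0.0011  0.    ]]
deck_r_up [[ 0.63   -0.1187 -0.0043]] [[ 0.6292 -0.1182  0.    ]]
deck_r_dn [[ 0.4459 -0.1067  0.0501]] [[ 0.4491 -0.1127  0.    ]]
deckup_l [[0.6398 0.1122 0.0092]] [[0.6415 0.1124 0.    ]]
tubtop [[0.3582 0.4315 0.0944]] [[0.3587 0.4545 0.    ]]
salad [[ 0.7886 -0.0185  0.0542]] [[ 0.8043 -0.0218  0.    ]]
foil [[0.6146 0.4766 0.045 ]] [[0.6225 0.4885 0.    ]]
shoe [[ 0.4523 -0.2519  0.0111]] [[ 0.4531 -0.2542  0.    ]]
tail [[ 0.4637 -0.4778  0.0486]] [[ 0.4674 -0.4954  0.    ]]
handle [[ 0.4568 -0.3779  0.0501]] [[ 0.4603 -0.3928  0.    ]]
mat_ul [[ 0.4727 -0.199  -0.0022]] [[ 0.4725 -0.1986  0.    ]]
mat_ll [[ 0.3875 -0.2098  0.0014]] [[ 0.3876 -0.21    0.    ]]
mat_ur [[ 0.5295 -0.4892  0.0071]] [[ 0.5304 -0.4918  0.    ]]
mat_lr [[ 0.4309 -0.501   0.007 ]] [[ 0.4313 -0.5036  0.    ]]
cam in tool [ 0.07914426  0.00037204 -0.14282486]
cam axes in tool [[-0.001 -0.952 -0.306]
 [ 1.    -0.    -0.001]
 [ 0.001 -0.306  0.952]]
tool axes [[-0.969  0.248 -0.001]
 [ 0.248  0.969 -0.001]
 [ 0.    -0.001 -1.   ]]
0.0187
['MotionError', 'tcp_to_grasp']
```

Request:
{"api": "arm_command", "payload": {
  "motion": [
    {"x": -48, "y": -45, "z": -7, "rz": -10},
    {"x": -97, "y": -90, "z": -14, "rz": -20},
    {"x": -145, "y": -135, "z": -21, "rz": -31},
    {"x": -194, "y": -180, "z": -28, "rz": -41},
    {"x": -242, "y": -225, "z": -35, "rz": -52},
    {"x": -290, "y": -270, "z": -42, "rz": -62},
    {"x": -339, "y": -316, "z": -49, "rz": -73},
    {"x": -387, "y": -361, "z": -56, "rz": -83},
    {"x": -436, "y": -406, "z": -63, "rz": -94},
    {"x": -484, "y": -451, "z": -70, "rz": -104}
  ]
}}

```text
invalid input at $.motion[0]: expected keys x, y, z, rx, ry, rz, hand
```

Request:
{"api": "arm_command", "payload": {
  "motion": [
    {"x": -48, "y": -45, "z": -7, "rx": 0, "ry": 0, "hand": -1, "rz": -10},
    {"x": -97, "y": -90, "z": -14, "rx": 0, "ry": 0, "hand": -1, "rz": -20},
    {"x": -145, "y": -135, "z": -21, "rx": 0, "ry": 0, "hand": -1, "rz": -31},
    {"x": -194, "y": -180, "z": -28, "rx": 0, "ry": 0, "hand": -1, "rz": -41},
    {"x": -242, "y": -225, "z": -35, "rx": 0, "ry": 0, "hand": -1, "rz": -52},
    {"x": -290, "y": -270, "z": -42, "rx": 0, "ry": 0, "hand": -1, "rz": -62},
    {"x": -339, "y": -316, "z": -49, "rx": 0, "ry": 0, "hand": -1, "rz": -73},
    {"x": -387, "y": -361, "z": -56, "rx": 0, "ry": 0, "hand": -1, "rz": -83},
    {"x": -436, "y": -406, "z": -63, "rx": 0, "ry": 0, "hand": -1, "rz": -94},
    {"x": -484, "y": -451, "z": -70, "rx": 0, "ry": 0, "hand": -1, "rz": -104}
  ]
}}

```text
clock: 1.4
tcp_pos: [0.4377, 0.0991, 0.2889]
orientation: [0.0, -0.631, 0.776, 0.0]
wrist_force: [0.3, 1.4, -0.2]
finger_gap: 0.0855
```

Request:
{"api": "arm_command", "payload": {
  "motion": [
    {"x": 42, "y": -40, "z": -5, "rx": 0, "ry": 0, "hand": -1, "rz": -6},
    {"x": 85, "y": -81, "z": -11, "rx": 0, "ry": 0, "hand": -1, "rz": -12},
    {"x": 85, "y": -81, "z": -11, "rx": 0, "ry": 0, "hand": -1, "rz": -12},
    {"x": 85, "y": -81, "z": -11, "rx": 0, "ry": 0, "hand": -1, "rz": -12},
    {"x": 85, "y": -81, "z": -11, "rx": 0, "ry": 0, "hand": -1, "rz": -12}
  ]
}}

```text
clock: 2.02
tcp_pos: [0.4978, 0.0017, 0.2997]
orientation: [-0.0, -0.707, 0.707, 0.0]
wrist_force: [0.5, 0.3, -0.3]
finger_gap: 0.0855
```

```bash
python3 - <<'E'
from h import *
p=viewer.read_camera("wrist");save(f"pics/wrist1.png",p["image"]);np.save("wrist1.npy",p,allow_pickle=True)
s=get_state();print(s["tcp_pos"],s["orientation"],s["clock"])
for q in ["feeder","tray","stick","shoe","mat"]:
    m=finder.masks_of(p,q);print(q,[(x["score"],x["at"],x["region"].sum()) for x in m][:3])
    if m: np.save(f"m_{q}1.npy",m[0]["region"])
print(get_state()["clock"])
E
```

```text
[0.4978809  0.00180537 0.29985107] [ 1.90454074e-05  7.07185518e-01 -7.07028013e-01 -1.76755012e-04] 2.075
feeder [(0.87, [299.6, 270.6], np.int64(41907))]
tray [(0.97, [74.4, 5.2], np.int64(521)), (0.82, [275.5, 157.9], np.int64(12189)), (0.81, [101.0, 294.2], np.int64(7474))]
stick []
shoe []
mat []
2.325
```

View pics/wrist1.png

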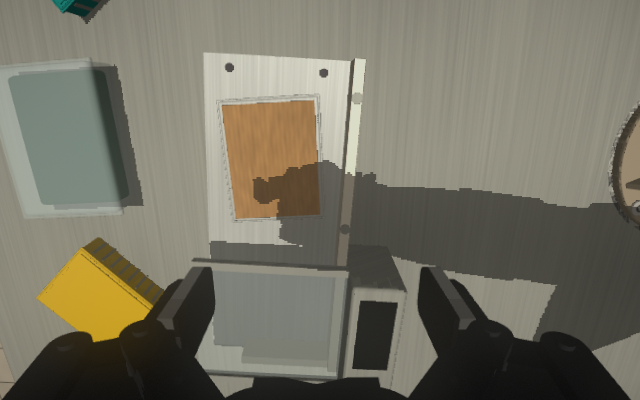

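The wrist picture shows the deck (near-left corner at (204,53)), the fence strip from (358,60) to (343,262), the tray from (220,97) to (322,220), and the guard below row 262. I'll zoom in to pick the edges.

```bash
python3 - <<'E'
from h import *
p=np.load("wrist1.npy",allow_pickle=True).item()
im=p["image"][40:275,190:390]
im=np.clip(im.astype(float)*1.3,0,255).astype(np.uint8)
save("pics/z1.png",cv2.resize(im,None,fx=2.5,fy=2.5,interpolation=cv2.INTER_CUBIC))
save("pics/z1b.png",cv2.resize(p["image"][250:400,190:430],None,fx=3,fy=3,interpolation=cv2.INTER_CUBIC))
E
```

```text
(no output)
```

View pics/z1.png

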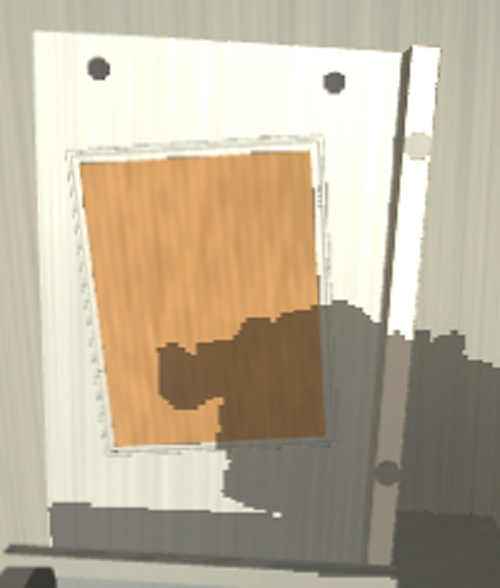

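View pics/z1b.png

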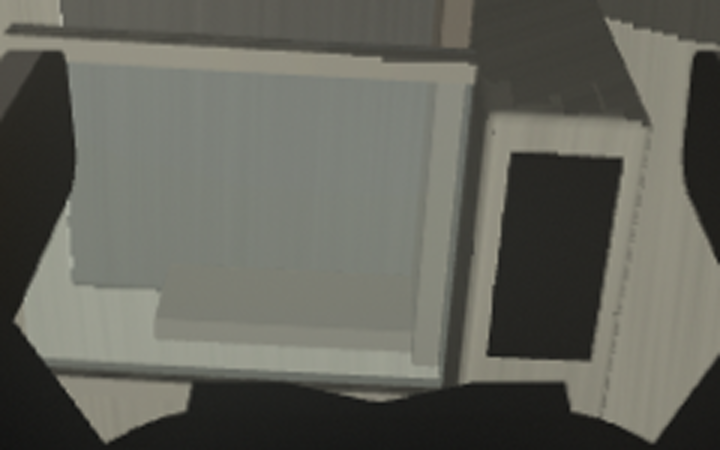

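```bash
cat > fit.py <<'E'
from h import *
from scipy.optimize import least_squares
def fit(p,pts,zbase=0.0,x0=(0.53,0.08,1.57)):
    M=np.array([a for a,b in pts],float)/1000; U=np.array([b for a,b in pts],float)
    def W(q):
        c,s=np.cos(q[2]),np.sin(q[2])
        return np.c_[q[0]+c*M[:,0]-s*M[:,1],q[1]+s*M[:,0]+c*M[:,1],zbase+M[:,2]]
    f=lambda q:(proj(p,W(q))-U).ravel()
    r=least_squares(f,x0,loss="soft_l1")
    return r.x,f(r.x).reshape(-1,2)
E
python3 - <<'E'
from fit import *
p=np.load("wrist1.npy",allow_pickle=True).item()
z1=lambda x,y:(190-.5+(x+.5)/2.5,40-.5+(y+.5)/2.5)
zb=lambda x,y:(190-.5+(x+.5)/3,250-.5+(y+.5)/3)
pts=[((-190,-80,5),z1(34,30)),((-190,90,50),z1(411,46)),((-190,102,50),z1(440,47)),
((40,102,77),zb(475,65)),((40,-80,77),zb(8,35)),((40,102,115),zb(490,113)),((40,162,115),zb(650,125))]
q,r=fit(p,pts);print(q,np.degrees(q[2]));print(r.round(1))
np.save("feeder.npy",q)
# tray: 140x110 top z=42 on deck z=5 
tp=[((-70,-55,42),z1(68,152)),((-70,55,42),z1(323,136)),((70,55,42),z1(328,441)),((70,-55,42),z1(110,453))]
for zb_ in (.005,):
    t,rt=fit(p,tp,zb_,(0.54,0,1.57));print(t,np.degrees(t[2]));print(rt.round(1))
c,s=np.cos(q[2]),np.sin(q[2])
def tof(w): d=np.asarray(w)-q[:2]; return np.array([c*d[0]+s*d[1],-s*d[0]+c*d[1]])*1000
print("tray in feeder",tof(t[:2]),np.degrees(t[2]-q[2]))
ct,st=np.cos(t[2]),np.sin(t[2])
for n,m in dict(front=(70,55),rear=(-70,55),rr=(-70,-55),fr=(70,-55)).items():
    m=np.array(m)/1000;print(n,tof(t[:2]+[ct*m[0]-st*m[1],st*m[0]+ct*m[1]]))
# depth checks
C,uv=cloud(p)
for lab,(x0,x1,y0,y1) in dict(traytop=(270,290,130,150),deck=(230,300,60,80),fence=(348,352,150,200)).items():
    k=(uv[:,0]>x0)&(uv[:,0]<x1)&(uv[:,1]>y0)&(uv[:,1]<y1);print(lab,np.median(C[k],0))
E
```

```text
[0.55889562 0.07807824 1.50827683] 86.41789660574445
[[-0.2  0.5]
 [ 0.3  0. ]
 [ 0.2  0.4]
 [ 0.5 -1.1]
 [-1.8 -0.1]
 [-1.4  0.5]
 [ 1.6 -0.6]]
[0.54515967 0.00266676 1.62381313] 93.03763913623098
[[-0.1 -0.6]
 [-0.1 -0.3]
 [ 3.9  0.7]
 [-1.   0.5]]
tray in feeder [-76.12235216   8.99750369] 6.619742530486527
front [-12.92940376  71.70038458]
rear [-151.99603811   55.56126406]
rr [-139.31530056  -53.70537721]
fr [ -0.24866621 -37.56625669]
traytop [ 0.53663642 -0.0211471   0.04853487]
deck [ 0.55604656 -0.09643597  0.00542522]
fence [0.45849749 0.01816208 0.05013777]
```

Request:
{"api": "arm_command", "payload": {
  "motion": [
    {"x": 50, "y": 5, "z": -3, "rx": 0, "ry": 0, "hand": -1, "rz": 0},
    {"x": 100, "y": 10, "z": -6, "rx": 0, "ry": 0, "hand": -1, "rz": 0},
    {"x": 150, "y": 15, "z": -10, "rx": 0, "ry": 0, "hand": -1, "rz": 0},
    {"x": 200, "y": 20, "z": -14, "rx": 0, "ry": 0, "hand": -1, "rz": 0},
    {"x": 250, "y": 24, "z": -17, "rx": 0, "ry": 0, "hand": -1, "rz": 0},
    {"x": 300, "y": 28, "z": -20, "rx": 0, "ry": 0, "hand": -1, "rz": 0},
    {"x": 340, "y": 30, "z": -20, "rx": 0, "ry": 0, "hand": -1, "rz": 0},
    {"x": 340, "y": 30, "z": -20, "rx": 0, "ry": 0, "hand": -1, "rz": 0},
    {"x": 340, "y": 30, "z": -20, "rx": 0, "ry": 0, "hand": -1, "rz": 0}
  ]
}}

```text
clock: 3.45
tcp_pos: [0.468, -0.3388, 0.3196]
orientation: [0.0, -0.707, 0.708, 0.0]
wrist_force: [0.3, 0.7, 0.3]
finger_gap: 0.0854
```

```bash
python3 - <<'E'
from h import *
p=viewer.read_camera("wrist");save(f"pics/wrist2.png",p["image"]);np.save("wrist2.npy",p,allow_pickle=True)
s=get_state();print(s["tcp_pos"],s["orientation"],s["clock"],s["joint_pos"])
im=np.clip(p["image"].astype(float)*1.5,0,255).astype(np.uint8)
save("pics/z2.png",cv2.resize(im[0:290,200:470],None,fx=2,fy=2,interpolation=cv2.INTER_CUBIC))
E
```

```text
[ 0.46818178 -0.33837207  0.31983106] [ 1.63664999e-04 -7.06907030e-01  7.07306413e-01  2.49109669e-04] 3.5 [-7.64936685e-01  3.14639585e-01  2.62748261e-01  1.51939633e+00
  3.37593828e-04 -2.33516828e+00]
```

View pics/wrist2.png

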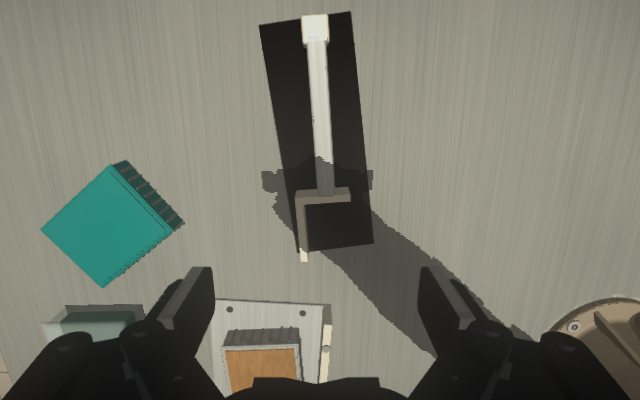

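View pics/z2.png

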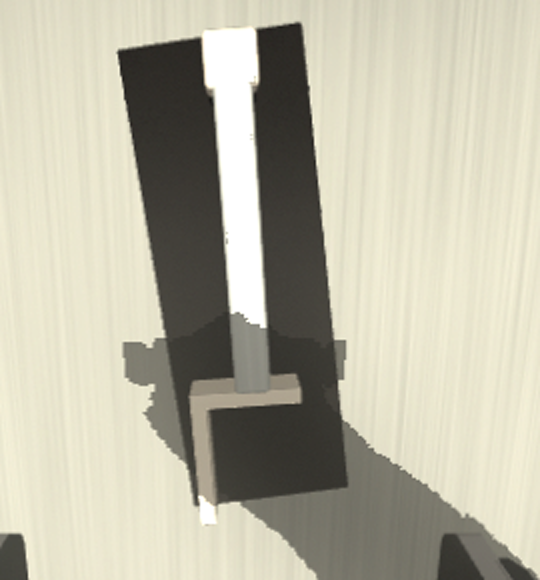

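The stick lies on the mat: tail block at (315,28), shoe plate at (323,195), cheek end at (304,258). The mat's corners are at (260,25), (351,12), (373,243) and (298,252). I'll zoom in on the shoe.

```bash
python3 - <<'E'
from h import *
p=np.load("wrist2.npy",allow_pickle=True).item()
im=np.clip((p["image"].astype(float)/255)**0.6*255,0,255).astype(np.uint8)
a=cv2.resize(im[180:270,285:385],None,fx=5,fy=5,interpolation=cv2.INTER_CUBIC)
b=cv2.resize(p["image"][5:75,290:340],None,fx=6,fy=6,interpolation=cv2.INTER_CUBIC)
h=max(a.shape[0],b.shape[0]);c=np.zeros((h,800,3),np.uint8);c[:a.shape[0],:500]=a;c[:b.shape[0],500:800]=b
save("pics/z2b.png",c)
E
```

```text
(no output)
```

View pics/z2b.png

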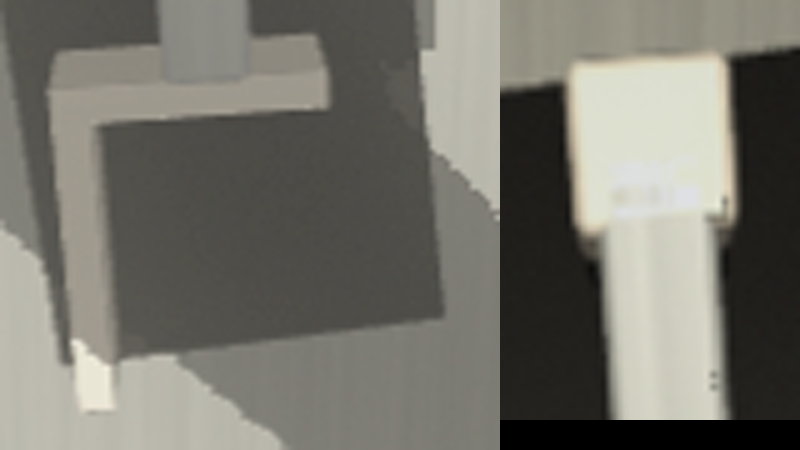

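```bash
python3 - <<'E'
from fit import *
p=np.load("wrist2.npy",allow_pickle=True).item()
A=lambda x,y:(285-.5+(x+.5)/5,180-.5+(y+.5)/5)
B=lambda x,y:(290-.5+(x-500+.5)/6,5-.5+(y+.5)/6)
Z=lambda x,y:(200-.5+(x+.5)/2,-.5+(y+.5)/2)
m,r=fit(p,[((-150,-55,3),Z(119,50)),((-150,55,3),Z(302,23)),((150,55,3),Z(347,486)),((150,-55,3),Z(195,505))],0,(.46,-.35,1.5))
print("mat",m,np.degrees(m[2]),r.round(1).tolist())
st=[((90,-40,36),A(49,90)),((90,30,36),A(328,68)),((100,30,36),A(329,106)),((100,-30,36),A(98,126)),((180,-40,36),A(80,411)),((180,-30,36),A(116,410)),((90,-40,0),A(60,52)),((90,30,0),A(317,36)),
((-115,-15,42),B(569,64)),((-115,15,42),B(724,56)),((-85,-15,42),B(581,228)),((-85,15,42),B(736,218))]
s,r=fit(p,st,.003,(.46,-.38,1.5));print("stick",s,np.degrees(s[2]),r.round(1).tolist())
np.save("mat.npy",m);np.save("stick.npy",s)
# feeder recheck: deck corners in this picture
S=get_state();T=S["tcp_pos"];q=S["orientation"];M=R.from_quat([q[1],q[2],q[3],q[0]]).as_matrix()
d=M.T@(np.r_[s[:2],.012]-T);print("to stick origin in tool mm",d*1000,"stick yaw vs tool -x", np.degrees(s[2]-np.arctan2(-M[1,0],-M[0,0])))
c,sn=np.cos(s[2]-m[2]),0
dm=s[:2]-m[:2];print("stick in mat",np.cos(m[2])*dm[0]+np.sin(m[2])*dm[1],-np.sin(m[2])*dm[0]+np.cos(m[2])*dm[1])
E
```

```text
mat [ 0.46020053 -0.34795584  1.70446892] 97.65887534241813 [[-0.6, -0.3], [0.4, -0.7], [0.6, 0.8], [-0.4, 0.9]]
stick [ 0.46078538 -0.37863782  1.64261223] 94.11474797298138 [[-0.0, -0.1], [0.3, 0.4], [0.5, 0.4], [-1.1, -0.2], [0.1, 0.5], [0.4, 0.2], [-0.7, -0.4], [0.0, -0.9], [-1.1, -0.8], [1.1, -1.8], [-0.7, 1.7], [0.9, 1.2]]
to stick origin in tool mm [ 40.44959874   7.33641475 307.80838683] stick yaw vs tool -x 4.147111386593251
stick in mat -0.030486211050692765 0.003509506104592003
```

Request:
{"api": "arm_command", "payload": {
  "motion": [
    {"x": 3, "y": 2, "z": 45, "rx": 0, "ry": 0, "hand": -1, "rz": -2},
    {"x": 6, "y": 5, "z": 90, "rx": 0, "ry": 0, "hand": -1, "rz": -4.1},
    {"x": 9, "y": 8, "z": 135, "rx": 0, "ry": 0, "hand": -1, "rz": -4.1},
    {"x": 10.5, "y": 9.5, "z": 180, "rx": 0, "ry": 0, "hand": -1, "rz": -4.1},
    {"x": 10.5, "y": 9.5, "z": 220, "rx": 0, "ry": 0, "hand": -1, "rz": -4.1},
    {"x": 10.5, "y": 9.5, "z": 240, "rx": 0, "ry": 0, "hand": -1, "rz": -4.1},
    {"x": 10.5, "y": 9.5, "z": 240, "rx": 0, "ry": 0, "hand": -1, "rz": -4.1},
    {"x": 10.5, "y": 9.5, "z": 240, "rx": 0, "ry": 0, "hand": -1, "rz": -4.1}
  ]
}}

```text
clock: 4.5
tcp_pos: [0.4595, -0.3496, 0.0811]
orientation: [-0.0, 0.732, -0.681, 0.001]
wrist_force: [-0.2, 0.1, -0.2]
finger_gap: 0.0854
```

```bash
cat >> h.py <<'E'
def tool():
    S=get_state();q=S["orientation"];return S,S["tcp_pos"],R.from_quat([q[1],q[2],q[3],q[0]]).as_matrix()
E
python3 - <<'E'
from h import *
p=viewer.read_camera("wrist");save("pics/wrist3.png",p["image"])
S,T,M=tool();print(T,M.round(4),S["clock"])
s=np.load("stick.npy");g=np.r_[s[:2]+.03*np.array([np.cos(s[2]),np.sin(s[2])]),.012]
print(M.T@(g-T)*1000,np.degrees(s[2]-np.arctan2(-M[1,0],-M[0,0])))
E
```

```text
[ 0.45967861 -0.34998747  0.08145857] [[ 0.0712 -0.9975  0.0019]
 [-0.9975 -0.0712 -0.0018]
 [ 0.0019 -0.0018 -1.    ]] 4.55
[-1.47724824  1.07741097 69.45403207] 0.03341238596984318
```

View pics/wrist3.png

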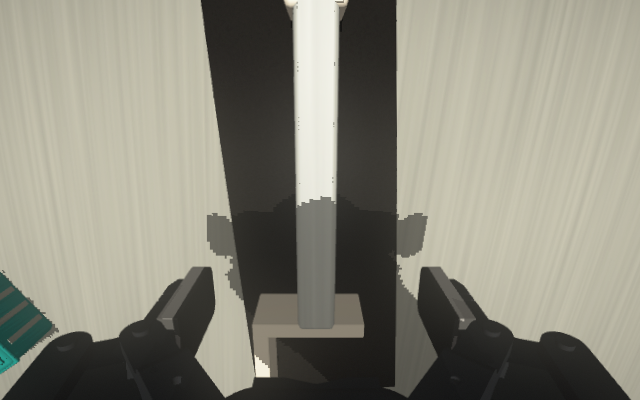

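The handle runs straight up and down at column ~317, midway between the fingers, so it is well aligned. Descend and grip.

Request:
{"api": "arm_command", "payload": {
  "motion": [
    {"x": -1, "y": 0.5, "z": 25, "rx": 0, "ry": 0, "hand": -1, "rz": 0},
    {"x": -1, "y": 0.5, "z": 50, "rx": 0, "ry": 0, "hand": -1, "rz": 0},
    {"x": -1, "y": 0.5, "z": 69, "rx": 0, "ry": 0, "hand": -1, "rz": 0},
    {"x": -1, "y": 0.5, "z": 69, "rx": 0, "ry": 0, "hand": -1, "rz": 0},
    {"x": -1, "y": 0.5, "z": 69, "rx": 0, "ry": 0, "hand": 1, "rz": 0},
    {"x": -1, "y": 0.5, "z": 69, "rx": 0, "ry": 0, "hand": 1, "rz": 0},
    {"x": -1, "y": 0.5, "z": 69, "rx": 0, "ry": 0, "hand": 1, "rz": 0},
    {"x": -1, "y": 0.5, "z": 69, "rx": 0, "ry": 0, "hand": 1, "rz": 0},
    {"x": -1, "y": 0.5, "z": 69, "rx": 0, "ry": 0, "hand": 1, "rz": 0},
    {"x": -1, "y": 0.5, "z": 69, "rx": 0, "ry": 0, "hand": 1, "rz": 0}
  ],
  "force": 110
}}

```text
clock: 5.8
tcp_pos: [0.4587, -0.3493, 0.0117]
orientation: [-0.0, 0.732, -0.682, 0.001]
wrist_force: [-0.1, 1.4, 5.8]
finger_gap: 0.021
```

```bash
python3 - <<'E'
from h import *
S,T,M=tool();print(T,M.round(4),S["clock"],S["finger_gap"],S["wrist_force"],S["ft_torque"])
E
```

```text
[ 0.45866384 -0.34928481  0.0117397 ] [[ 0.0703 -0.9975  0.0013]
 [-0.9975 -0.0703 -0.001 ]
 [ 0.0011 -0.0013 -1.    ]] 5.8 0.021020308683615346 [-0.09222657  1.41462115  5.83794298] [0.16430134 0.05497361 0.09344301]
```

Request:
{"api": "arm_command", "payload": {
  "motion": [
    {"x": 0, "y": 0, "z": -10, "rx": 0, "ry": 0, "hand": 1, "rz": 0},
    {"x": 0, "y": 0, "z": -35, "rx": 0, "ry": 0, "hand": 1, "rz": 0},
    {"x": 0, "y": 0, "z": -65, "rx": 0, "ry": 0, "hand": 1, "rz": 0},
    {"x": 0, "y": 0, "z": -95, "rx": 0, "ry": 0, "hand": 1, "rz": 0},
    {"x": -30, "y": -25, "z": -100, "rx": 0, "ry": 0, "hand": 1, "rz": 1.5},
    {"x": -70, "y": -55, "z": -100, "rx": 0, "ry": 0, "hand": 1, "rz": 3},
    {"x": -110, "y": -90, "z": -100, "rx": 0, "ry": 0, "hand": 1, "rz": 5},
    {"x": -150, "y": -120, "z": -100, "rx": 0, "ry": 0, "hand": 1, "rz": 6.5},
    {"x": -178, "y": -144, "z": -100, "rx": 0, "ry": 0, "hand": 1, "rz": 7.7},
    {"x": -178, "y": -144, "z": -100, "rx": 0, "ry": 0, "hand": 1, "rz": 7.7}
  ]
}}

```text
clock: 7.05
tcp_pos: [0.59, -0.1585, 0.1105]
orientation: [0.0, -0.686, 0.728, 0.001]
wrist_force: [-0.1, 0.3, -3.4]
finger_gap: 0.0205
```

```bash
cat >> h.py <<'E'
Q=None
def f2w(x,y):
    q=np.load("feeder.npy");c,s=np.cos(q[2]),np.sin(q[2]);x/=1000;y/=1000
    return np.array([q[0]+c*x-s*y,q[1]+s*x+c*y])
def w2f(w):
    q=np.load("feeder.npy");c,s=np.cos(q[2]),np.sin(q[2]);d=np.asarray(w)[:2]-q[:2]
    return np.array([c*d[0]+s*d[1],-s*d[0]+c*d[1]])*1000
OFF=np.array([-70.6,30.0]) # tcp rel to shoe corner, feeder-aligned
def report():
    S,T,M=tool();q=np.load("feeder.npy")
    yaw=np.degrees(np.arctan2(-M[1,0],-M[0,0])-q[2]);f=w2f(T)
    a=np.radians(yaw);o=np.array([np.cos(a)*OFF[0]-np.sin(a)*OFF[1],np.sin(a)*OFF[0]+np.cos(a)*OFF[1]])
    c,s=np.cos(q[2]),np.sin(q[2]);F=S["wrist_force"]
    print("clk %.2f tcp"%S["clock"],T.round(4),"shoe corner feeder",(f-o).round(1),"yaw",yaw.round(2),"z",round(T[2]*1000,1),"F feeder",np.round([c*F[0]+s*F[1],-s*F[0]+c*F[1],F[2]],1),"tq",S["ft_torque"].round(2),"gap",round(S["finger_gap"],4))
    return f-o,yaw
def move(x0,y0,z,dyaw=0):
    S,T,M=tool();q=np.load("feeder.npy")
    w=np.r_[f2w(x0+OFF[0],y0+OFF[1]),z];print("  to",x0,y0,z,"tool mm",(M.T@(w-T)*1000).round(1))
E
python3 - <<'E'
from h import *
p=viewer.read_camera("wrist");save("pics/wrist4.png",p["image"]);np.save("wrist4.npy",p,allow_pickle=True)
report();move(-160,-80,.11);move(-160,-80,.0175)
E
```

```text
clk 7.10 tcp [ 0.5892 -0.1599  0.1104] shoe corner feeder [-165.  -75.] yaw 0.05 z 110.4 F feeder [ 0.3 -0.1 -3.3] tq [ 0.03  0.06 -0.02] gap 0.0205
  to -160 -80 0.11 tool mm [-5.  -4.9  0.4]
  to -160 -80 0.0175 tool mm [-5.  -5.1 92.9]
```

View pics/wrist4.png

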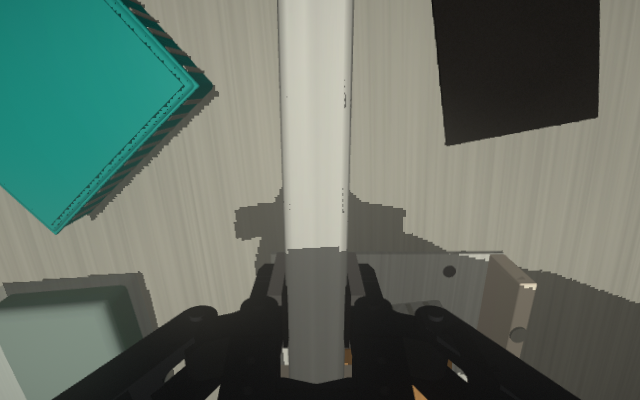

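Request:
{"api": "arm_command", "payload": {
  "motion": [
    {"x": -5, "y": -3, "z": 20, "rx": 0, "ry": 0, "hand": 1, "rz": 0},
    {"x": -5, "y": -3, "z": 45, "rx": 0, "ry": 0, "hand": 1, "rz": 0},
    {"x": -5, "y": -3, "z": 70, "rx": 0, "ry": 0, "hand": 1, "rz": 0},
    {"x": -5, "y": -3, "z": 85, "rx": 0, "ry": 0, "hand": 1, "rz": 0},
    {"x": -5, "y": -3, "z": 92.5, "rx": 0, "ry": 0, "hand": 1, "rz": 0},
    {"x": -5, "y": -3, "z": 92.5, "rx": 0, "ry": 0, "hand": 1, "rz": 0},
    {"x": -5, "y": -3, "z": 92.5, "rx": 0, "ry": 0, "hand": 1, "rz": 0}
  ]
}}

```text
clock: 7.98
tcp_pos: [0.5932, -0.1568, 0.0192]
orientation: [0.0, -0.684, 0.729, -0.001]
wrist_force: [0.5, 0.1, -2.3]
finger_gap: 0.0203
```

```bash
python3 - <<'E'
from h import *
t=viewer.read_camera("top");np.save("top5.npy",t,allow_pickle=True);sc=viewer.read_camera("scene")
a=cv2.resize(t["image"][160:270,230:430],None,fx=4,fy=4,interpolation=cv2.INTER_CUBIC);save("pics/top5.png",a)
b=cv2.resize(sc["image"][150:260,240:400],None,fx=5,fy=5,interpolation=cv2.INTER_CUBIC);save("pics/scene5.png",b)
report();move(-152,-58,.0175);
E
```

```text
clk 8.07 tcp [ 0.5932 -0.1566  0.0193] shoe corner feeder [-161.6  -79. ] yaw -0.09 z 19.3 F feeder [ 0.4 -0.9 -3.2] tq [ 0.12 -0.04  0.01] gap 0.0206
  to -152 -58 0.0175 tool mm [-9.5 21.   1.7]
```

View pics/top5.png

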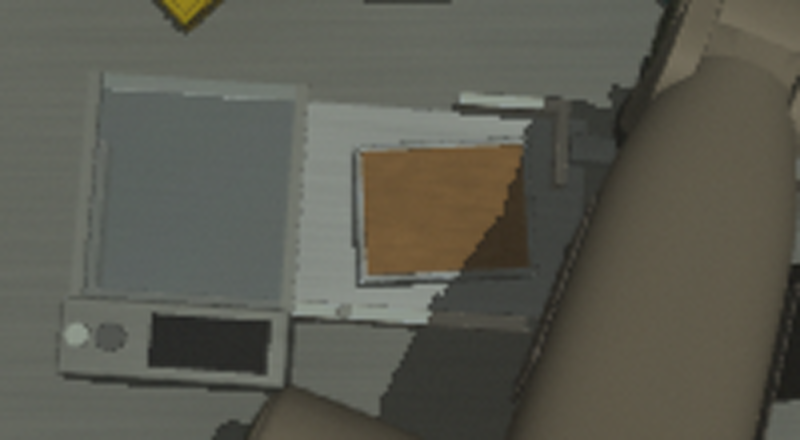

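View pics/scene5.png

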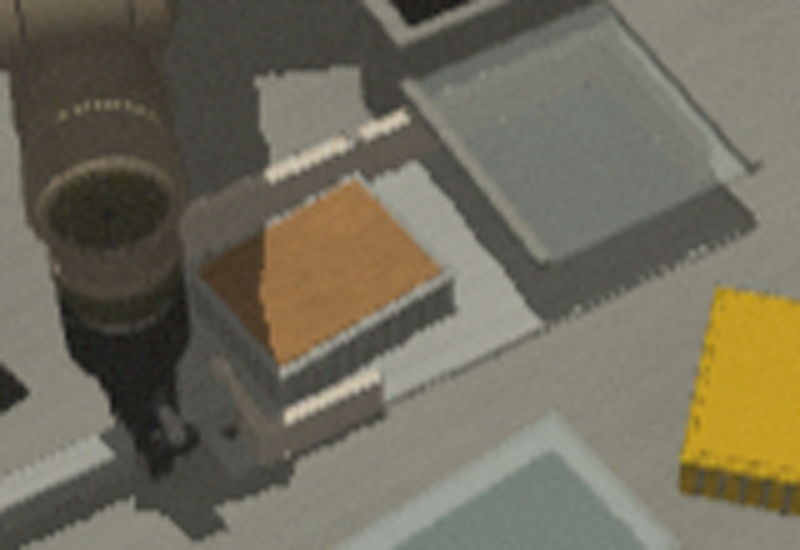

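The shoe is down behind the tray's rear outer corner, cheek outside (top crop: cheek at (500,100), plate at (560,140), tray rear at 530). Next: approach and start pushing sideways slowly.

Request:
{"api": "arm_command", "payload": {
  "motion": [
    {"x": -5, "y": 7, "z": 1, "rx": 0, "ry": 0, "hand": 1, "rz": 0},
    {"x": -10.5, "y": 14, "z": 2, "rx": 0, "ry": 0, "hand": 1, "rz": 0},
    {"x": -10.5, "y": 20, "z": 2, "rx": 0, "ry": 0, "hand": 1, "rz": 0},
    {"x": -10.5, "y": 24, "z": 2, "rx": 0, "ry": 0, "hand": 1, "rz": 0},
    {"x": -10.5, "y": 27, "z": 2, "rx": 0, "ry": 0, "hand": 1, "rz": 0},
    {"x": -10.5, "y": 30, "z": 2, "rx": 0, "ry": 0, "hand": 1, "rz": 0},
    {"x": -11, "y": 33, "z": 2, "rx": 0, "ry": 0, "hand": 1, "rz": 0},
    {"x": -11.5, "y": 36, "z": 2, "rx": 0, "ry": 0, "hand": 1, "rz": 0},
    {"x": -11.5, "y": 36, "z": 2, "rx": 0, "ry": 0, "hand": 1, "rz": 0}
  ]
}}

```text
clock: 9.2
tcp_pos: [0.5569, -0.1424, 0.0162]
orientation: [-0.0, -0.684, 0.729, 0.0]
wrist_force: [-0.6, -0.1, -2.7]
finger_gap: 0.021
```

```bash
cat > look.py <<'E'
import sys
from h import *
n=sys.argv[1]
report()
t=viewer.read_camera("top");np.save(f"top{n}.npy",t,allow_pickle=True);sc=viewer.read_camera("scene");np.save(f"scene{n}.npy",sc,allow_pickle=True)
a=cv2.resize(t["image"][165:265,235:435],None,fx=4,fy=4,interpolation=cv2.INTER_CUBIC)
b=cv2.resize(sc["image"][160:260,240:400],None,fx=3,fy=3,interpolation=cv2.INTER_CUBIC)
c=np.zeros((600,800,3),np.uint8);
a=cv2.resize(t["image"][165:240,235:435],None,fx=4,fy=4,interpolation=cv2.INTER_CUBIC)
c[:300]=a;c[300:600,:480]=b
save(f"pics/look{n}.png",np.clip((c/255.)**.7*255,0,255).astype(np.uint8))
E
python3 look.py 6
```

```text
clk 9.20 tcp [ 0.5569 -0.1424  0.0162] shoe corner feeder [-149.6  -41.9] yaw -0.09 z 16.2 F feeder [-0.1  0.6 -2.7] tq [ 0.07  0.   -0.05] gap 0.021
```

View pics/look6.png

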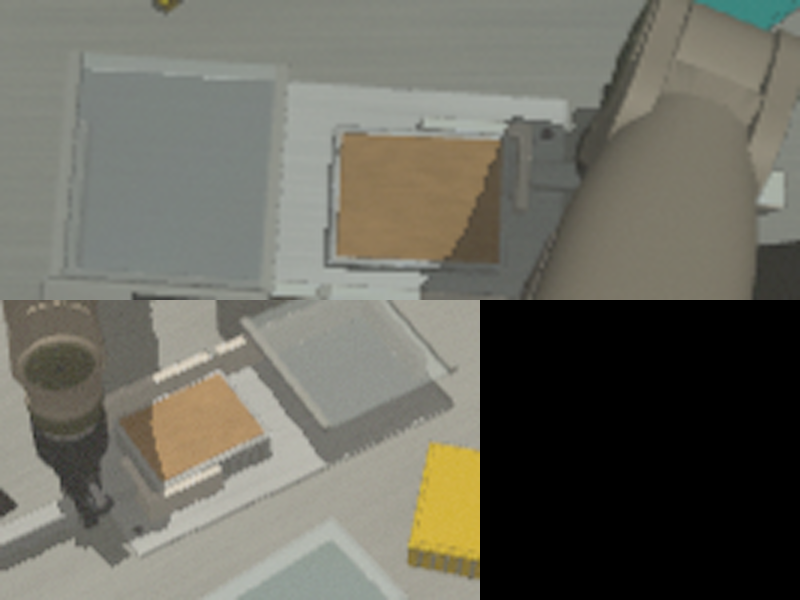

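The tray has turned parallel to the cheek. The plate shows a small gap at (508,170). Next, seat the plate and go diagonally to the fence.

Request:
{"api": "arm_command", "payload": {
  "motion": [
    {"x": -4, "y": 1, "z": 0, "rx": 0, "ry": 0, "hand": 1, "rz": 0},
    {"x": -8, "y": 3, "z": 0, "rx": 0, "ry": 0, "hand": 1, "rz": 0},
    {"x": -11, "y": 6, "z": 0, "rx": 0, "ry": 0, "hand": 1, "rz": 0},
    {"x": -14, "y": 9, "z": 0, "rx": 0, "ry": 0, "hand": 1, "rz": 0},
    {"x": -17, "y": 12, "z": 0, "rx": 0, "ry": 0, "hand": 1, "rz": 0},
    {"x": -20, "y": 15, "z": 0, "rx": 0, "ry": 0, "hand": 1, "rz": 0},
    {"x": -23, "y": 18, "z": 0, "rx": 0, "ry": 0, "hand": 1, "rz": 0},
    {"x": -23, "y": 18, "z": 0, "rx": 0, "ry": 0, "hand": 1, "rz": 0}
  ]
}}

```text
clock: 10.3
tcp_pos: [0.5403, -0.1179, 0.0162]
orientation: [0.0, -0.684, 0.729, 0.001]
wrist_force: [-0.1, -0.2, -2.3]
finger_gap: 0.0206
```

```bash
python3 look.py 7
```

```text
clk 10.30 tcp [ 0.5403 -0.1179  0.0162] shoe corner feeder [-126.2  -23.8] yaw -0.07 z 16.2 F feeder [-0.2  0.1 -2.3] tq [ 0.06 -0.05 -0.05] gap 0.0206
```

View pics/look7.png

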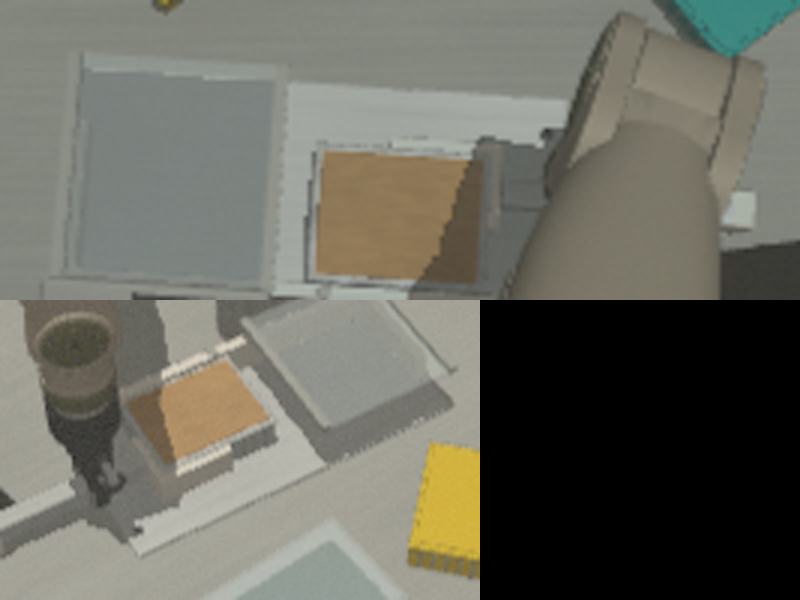

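Request:
{"api": "arm_command", "payload": {
  "motion": [
    {"x": -1, "y": 1.5, "z": 0, "rx": 0, "ry": 0, "hand": 1, "rz": 0},
    {"x": -2, "y": 3, "z": 0, "rx": 0, "ry": 0, "hand": 1, "rz": 0},
    {"x": -2.5, "y": 4, "z": 0, "rx": 0, "ry": 0, "hand": 1, "rz": 0},
    {"x": -2.5, "y": 4, "z": 0, "rx": 0, "ry": 0, "hand": 1, "rz": 0}
  ]
}}

```text
clock: 10.9
tcp_pos: [0.5373, -0.1159, 0.0164]
orientation: [0.0, -0.684, 0.729, -0.0]
wrist_force: [2.2, -1.0, -3.8]
finger_gap: 0.0209
```

```bash
python3 -c "
from h import *
report()"
```

```text
clk 10.90 tcp [ 0.5373 -0.1159  0.0164] shoe corner feeder [-124.4  -20.7] yaw -0.1 z 16.4 F feeder [-0.9 -2.2 -3.8] tq [-0.24 -0.43 -0.16] gap 0.0209
```

Request:
{"api": "arm_command", "payload": {
  "motion": [
    {"x": 0, "y": 1, "z": 0, "rx": 0, "ry": 0, "hand": 1, "rz": 0},
    {"x": 0, "y": 2, "z": 0, "rx": 0, "ry": 0, "hand": 1, "rz": 0},
    {"x": 0, "y": 2, "z": 0, "rx": 0, "ry": 0, "hand": 1, "rz": 0}
  ]
}}

```text
clock: 11.28
tcp_pos: [0.5372, -0.1161, 0.0169]
orientation: [0.001, -0.684, 0.73, -0.002]
wrist_force: [6.9, -1.0, -5.2]
finger_gap: 0.0208
```

```bash
python3 look.py 8
```

```text
clk 11.28 tcp [ 0.5372 -0.1161  0.0169] shoe corner feeder [-124.6  -20.6] yaw -0.12 z 16.9 F feeder [-0.5 -6.9 -5.2] tq [-0.27 -1.32 -0.42] gap 0.0208
```

View pics/look8.png

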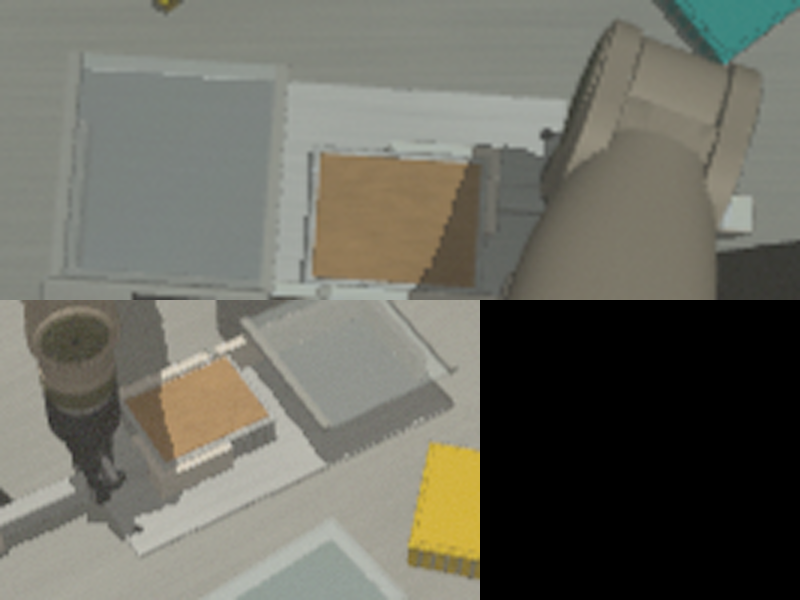

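```bash
cat > lid.py <<'E'
import sys
from h import *
from h import w2f
def lid(p,roi):
    im=cv2.cvtColor(p["image"],cv2.COLOR_RGB2HSV);m=(im[...,0]>5)&(im[...,0]<22)&(im[...,1]>90)
    k=np.zeros_like(m);k[roi[1]:roi[3],roi[0]:roi[2]]=1;m&=k
    m=cv2.morphologyEx(m.astype(np.uint8),cv2.MORPH_OPEN,np.ones((2,2)))>0
    v,u=np.nonzero(m);W=world(p,np.c_[u,v],0.047);F=np.array([w2f(w) for w in W])
    xs=F[:,0];x0,x1=np.percentile(xs,[1,99]);b=np.arange(x0+6,x1-6,3.0);lo=[];hi=[]
    for x in b:
        y=F[abs(xs-x)<1.6,1];lo.append(y.min());hi.append(y.max())
    def line(v):
        c=np.polyfit(b,v,1);r=np.array(v)-np.polyval(c,b);k=abs(r)<3;c=np.polyfit(b[k],np.array(v)[k],1);return np.degrees(np.arctan(c[0])).round(2),np.polyval(c,b.mean()).round(1)
    print("n",len(u),"x",x0.round(1),x1.round(1),"low",line(lo),"high",line(hi))
if __name__=="__main__":
  for n in sys.argv[1:]:
    print(n);lid(np.load(f"top{n}.npy",allow_pickle=True).item(),(250,180,400,250))
    try: lid(np.load(f"scene{n}.npy",allow_pickle=True).item(),(250,150,400,250))
    except Exception as e: print(e)
E
python3 lid.py 0 6 7 8; python3 - <<'E'
from h import *
from lid import lid
lid(np.load("wrist1.npy",allow_pickle=True).item(),(190,80,340,240))
E
```

```text
0
n 1204 x -143.1 -16.5 low (np.float64(6.82), np.float64(-36.7)) high (np.float64(6.2), np.float64(59.0))
n 927 x -141.2 -12.9 low (np.float64(6.95), np.float64(-42.1)) high (np.float64(6.72), np.float64(52.6))
6
n 1214 x -138.5 -13.0 low (np.float64(1.61), np.float64(-28.9)) high (np.float64(1.98), np.float64(66.2))
n 914 x -136.6 -10.0 low (np.float64(2.33), np.float64(-34.4)) high (np.float64(1.87), np.float64(59.6))
7
n 1215 x -122.5 2.4 low (np.float64(-0.14), np.float64(-12.9)) high (np.float64(0.27), np.float64(82.7))
n 894 x -120.4 6.3 low (np.float64(0.03), np.float64(-17.8)) high (np.float64(0.59), np.float64(76.2))
8
n 1207 x -120.6 3.9 low (np.float64(-0.08), np.float64(-9.9)) high (np.float64(0.16), np.float64(85.1))
n 888 x -119.2 7.1 low (np.float64(-0.19), np.float64(-14.8)) high (np.float64(0.58), np.float64(78.9))
n 10036 x -139.2 -9.2 low (np.float64(6.72), np.float64(-40.5)) high (np.float64(6.43), np.float64(59.0))
```

The lid edges are parallel to the fence to ~0.2° in both cameras, and it has moved 26.5 mm sideways, so it is flush with the front at x≈15. Now feed it in with light side pressure.

Request:
{"api": "arm_command", "payload": {
  "motion": [
    {"x": -4, "y": 0, "z": 0, "rx": 0, "ry": 0, "hand": 1, "rz": 0},
    {"x": -9, "y": 0, "z": 0, "rx": 0, "ry": 0, "hand": 1, "rz": 0},
    {"x": -14, "y": 0, "z": 0, "rx": 0, "ry": 0, "hand": 1, "rz": 0},
    {"x": -19, "y": 0, "z": 0, "rx": 0, "ry": 0, "hand": 1, "rz": 0},
    {"x": -24, "y": 0, "z": 0, "rx": 0, "ry": 0, "hand": 1, "rz": 0}
  ]
}}

```text
clock: 12.0
tcp_pos: [0.5387, -0.093, 0.0171]
orientation: [0.001, -0.684, 0.73, -0.002]
wrist_force: [5.4, -4.1, -3.8]
finger_gap: 0.0209
```

```bash
python3 look.py 9; python3 lid.py 9
```

```text
clk 12.00 tcp [ 0.5387 -0.093   0.0171] shoe corner feeder [-101.4  -20.7] yaw -0.13 z 17.1 F feeder [-3.7 -5.6 -3.8] tq [-0.93 -0.97 -0.2 ] gap 0.0209
9
n 1216 x -97.5 27.1 low (np.float64(0.13), np.float64(-10.0)) high (np.float64(0.4), np.float64(85.4))
n 880 x -95.1 31.2 low (np.float64(-0.04), np.float64(-14.4)) high (np.float64(0.69), np.float64(79.7))
```

Request:
{"api": "arm_command", "payload": {
  "motion": [
    {"x": -5, "y": 0.2, "z": 0, "rx": 0, "ry": 0, "hand": 1, "rz": 0},
    {"x": -11, "y": 0.3, "z": 0, "rx": 0, "ry": 0, "hand": 1, "rz": 0},
    {"x": -17, "y": 0.4, "z": 0, "rx": 0, "ry": 0, "hand": 1, "rz": 0},
    {"x": -23, "y": 0.5, "z": 0, "rx": 0, "ry": 0, "hand": 1, "rz": 0},
    {"x": -29, "y": 0.6, "z": 0, "rx": 0, "ry": 0, "hand": 1, "rz": 0},
    {"x": -35, "y": 0.7, "z": 0, "rx": 0, "ry": 0, "hand": 1, "rz": 0},
    {"x": -41, "y": 0.8, "z": 0, "rx": 0, "ry": 0, "hand": 1, "rz": 0}
  ]
}}

```text
clock: 12.98
tcp_pos: [0.5411, -0.0522, 0.0173]
orientation: [0.001, -0.684, 0.73, -0.003]
wrist_force: [6.6, -4.3, -4.3]
finger_gap: 0.0205
```

```bash
python3 look.py 10
```

```text
clk 12.97 tcp [ 0.5411 -0.0522  0.0173] shoe corner feeder [-60.6 -20.6] yaw -0.15 z 17.3 F feeder [-3.9 -6.9 -4.3] tq [-1.02 -1.19 -0.24] gap 0.0205
```

View pics/look10.png

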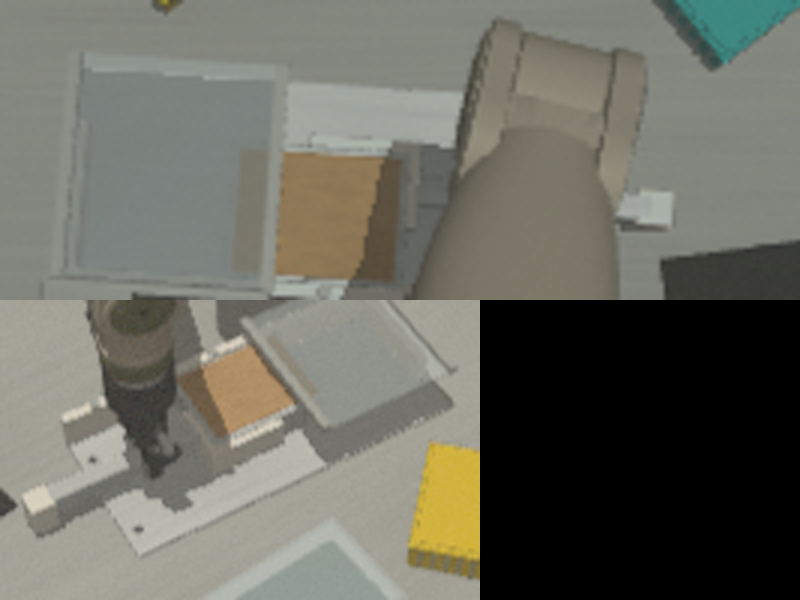

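The tray's front is under the guard and still along the fence (top crop: lid between columns 235 and 400). Keep feeding.

Request:
{"api": "arm_command", "payload": {
  "motion": [
    {"x": -6, "y": 0, "z": 0, "rx": 0, "ry": 0, "hand": 1, "rz": 0},
    {"x": -12, "y": 0.1, "z": 0, "rx": 0, "ry": 0, "hand": 1, "rz": 0},
    {"x": -18, "y": 0.1, "z": 0, "rx": 0, "ry": 0, "hand": 1, "rz": 0},
    {"x": -24, "y": 0.2, "z": 0, "rx": 0, "ry": 0, "hand": 1, "rz": 0},
    {"x": -30, "y": 0.2, "z": 0, "rx": 0, "ry": 0, "hand": 1, "rz": 0},
    {"x": -36, "y": 0.3, "z": 0, "rx": 0, "ry": 0, "hand": 1, "rz": 0},
    {"x": -42, "y": 0.3, "z": 0, "rx": 0, "ry": 0, "hand": 1, "rz": 0},
    {"x": -48, "y": 0.4, "z": 0, "rx": 0, "ry": 0, "hand": 1, "rz": 0},
    {"x": -54, "y": 0.4, "z": 0, "rx": 0, "ry": 0, "hand": 1, "rz": 0},
    {"x": -60, "y": 0.4, "z": 0, "rx": 0, "ry": 0, "hand": 1, "rz": 0}
  ]
}}

```text
clock: 14.32
tcp_pos: [0.5447, 0.0077, 0.0173]
orientation: [0.001, -0.684, 0.73, -0.003]
wrist_force: [7.2, -4.6, -5.0]
finger_gap: 0.0207
```

```bash
python3 -c "
from h import *
report()"
```

```text
clk 14.32 tcp [0.5447 0.0077 0.0173] shoe corner feeder [ -0.6 -20.5] yaw -0.16 z 17.3 F feeder [-4.2 -7.5 -5. ] tq [-1.03 -1.22 -0.2 ] gap 0.0207
```

Request:
{"api": "arm_command", "payload": {
  "motion": [
    {"x": -6, "y": 0, "z": 0, "rx": 0, "ry": 0, "hand": 1, "rz": 0},
    {"x": -12, "y": 0, "z": 0, "rx": 0, "ry": 0, "hand": 1, "rz": 0},
    {"x": -18, "y": 0.1, "z": 0, "rx": 0, "ry": 0, "hand": 1, "rz": 0},
    {"x": -24, "y": 0.1, "z": 0, "rx": 0, "ry": 0, "hand": 1, "rz": 0},
    {"x": -30, "y": 0.1, "z": 0, "rx": 0, "ry": 0, "hand": 1, "rz": 0},
    {"x": -36, "y": 0.1, "z": 0, "rx": 0, "ry": 0, "hand": 1, "rz": 0},
    {"x": -42, "y": 0.1, "z": 0, "rx": 0, "ry": 0, "hand": 1, "rz": 0},
    {"x": -48, "y": 0.2, "z": 0, "rx": 0, "ry": 0, "hand": 1, "rz": 0},
    {"x": -52, "y": 0.2, "z": 0, "rx": 0, "ry": 0, "hand": 1, "rz": 0}
  ]
}}

```text
clock: 15.45
tcp_pos: [0.5479, 0.0597, 0.0173]
orientation: [0.001, -0.684, 0.73, -0.003]
wrist_force: [7.0, -5.0, -4.3]
finger_gap: 0.0207
```

```bash
python3 look.py 12
```

```text
clk 15.45 tcp [0.5479 0.0597 0.0173] shoe corner feeder [ 51.5 -20.4] yaw -0.17 z 17.3 F feeder [-4.6 -7.3 -4.3] tq [-1.02 -1.29 -0.24] gap 0.0207
```

View pics/look12.png

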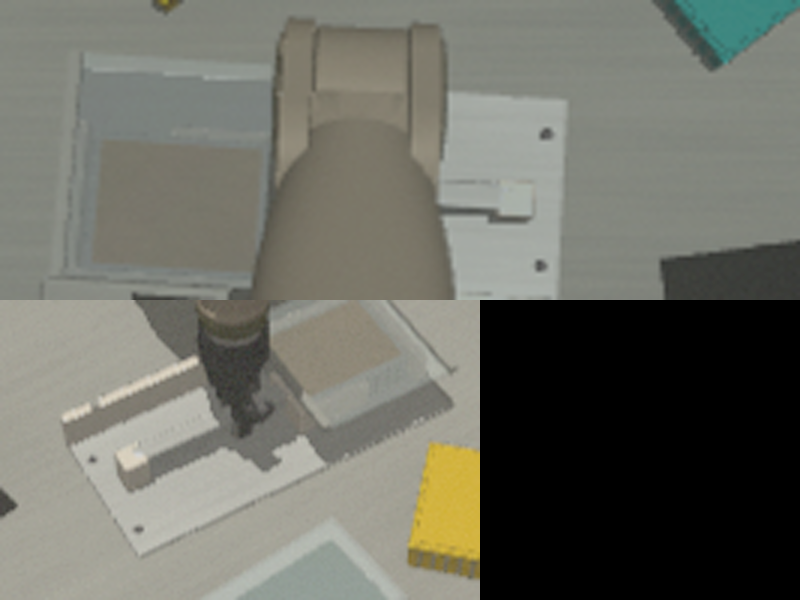

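The tray is under the guard, nearly at the stop (plate face at x≈51.5, stop contact due at ≈60). Next, small steps until the force rises.

Request:
{"api": "arm_command", "payload": {
  "motion": [
    {"x": -2, "y": 0, "z": 0, "rx": 0, "ry": 0, "hand": 1, "rz": 0},
    {"x": -4, "y": 0, "z": 0, "rx": 0, "ry": 0, "hand": 1, "rz": 0},
    {"x": -6, "y": 0, "z": 0, "rx": 0, "ry": 0, "hand": 1, "rz": 0},
    {"x": -8, "y": 0, "z": 0, "rx": 0, "ry": 0, "hand": 1, "rz": 0},
    {"x": -9, "y": 0, "z": 0, "rx": 0, "ry": 0, "hand": 1, "rz": 0},
    {"x": -9, "y": 0, "z": 0, "rx": 0, "ry": 0, "hand": 1, "rz": 0}
  ]
}}

```text
clock: 16.3
tcp_pos: [0.5484, 0.0677, 0.0173]
orientation: [0.0, -0.683, 0.73, -0.003]
wrist_force: [6.5, -8.3, -3.3]
finger_gap: 0.0206
```

```bash
python3 -c "
from h import *
report()"
```

```text
clk 16.30 tcp [0.5484 0.0677 0.0173] shoe corner feeder [ 59.5 -20.4] yaw -0.2 z 17.3 F feeder [-7.9 -7.  -3.3] tq [-1.45 -1.2  -0.27] gap 0.0206
```

Request:
{"api": "arm_command", "payload": {
  "motion": [
    {"x": -1, "y": 0, "z": 0, "rx": 0, "ry": 0, "hand": 1, "rz": 0},
    {"x": -2, "y": 0, "z": 0, "rx": 0, "ry": 0, "hand": 1, "rz": 0},
    {"x": -3, "y": 0, "z": 0, "rx": 0, "ry": 0, "hand": 1, "rz": 0},
    {"x": -3, "y": 0, "z": 0, "rx": 0, "ry": 0, "hand": 1, "rz": 0},
    {"x": -3, "y": 0, "z": 0, "rx": 0, "ry": 0, "hand": 1, "rz": 0}
  ]
}}

```text
clock: 16.92
tcp_pos: [0.5483, 0.0677, 0.0173]
orientation: [-0.002, -0.683, 0.731, -0.005]
wrist_force: [5.4, -18.8, -2.7]
finger_gap: 0.0204
```

```bash
python3 -c "
from h import *
report()"; python3 look.py 13; python3 - <<'E'
from h import *
p=np.load("top13.npy",allow_pickle=True).item()
save("pics/z13.png",cv2.resize(p["image"][170:250,240:340],None,fx=7,fy=7,interpolation=cv2.INTER_CUBIC))
E
```

```text
clk 16.93 tcp [0.5483 0.0677 0.0173] shoe corner feeder [ 59.4 -20.5] yaw -0.32 z 17.3 F feeder [-18.4  -6.6  -2.7] tq [-3.38 -1.04 -0.09] gap 0.0204
clk 16.93 tcp [0.5483 0.0677 0.0173] shoe corner feeder [ 59.4 -20.5] yaw -0.32 z 17.3 F feeder [-18.4  -6.6  -2.7] tq [-3.38 -1.04 -0.09] gap 0.0204
```

View pics/z13.png

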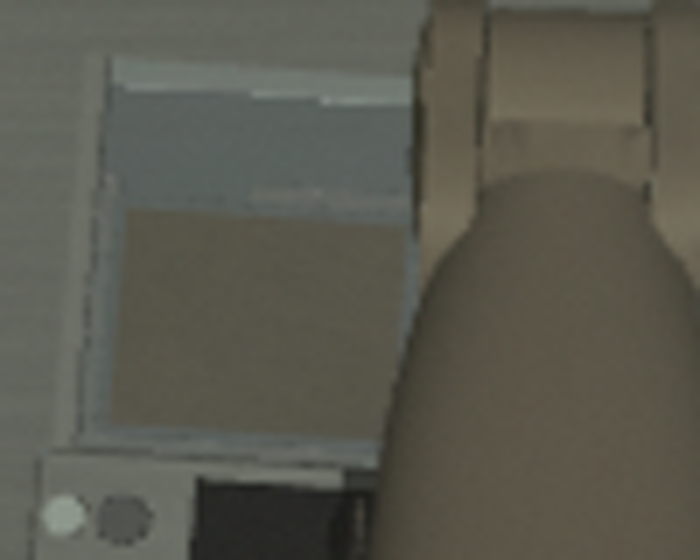

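The plate face sits at x=59.4, the forward force has risen to 18 N without movement, and the top crop shows the lid square in the corner, so the tray is at the stop. Next, relieve the load, move off sideways and back out.

Request:
{"api": "arm_command", "payload": {
  "motion": [
    {"x": 1.5, "y": 0, "z": 0, "rx": 0, "ry": 0, "hand": 1, "rz": 0},
    {"x": 3, "y": -0.5, "z": 0, "rx": 0, "ry": 0, "hand": 1, "rz": 0},
    {"x": 4, "y": -2, "z": 0, "rx": 0, "ry": 0, "hand": 1, "rz": 0},
    {"x": 5, "y": -4, "z": 0, "rx": 0, "ry": 0, "hand": 1, "rz": 0},
    {"x": 7, "y": -7, "z": 0, "rx": 0, "ry": 0, "hand": 1, "rz": 0},
    {"x": 10, "y": -10, "z": 0, "rx": 0, "ry": 0, "hand": 1, "rz": 0},
    {"x": 10, "y": -11, "z": 0, "rx": 0, "ry": 0, "hand": 1, "rz": 0}
  ]
}}

```text
clock: 17.9
tcp_pos: [0.5561, 0.0624, 0.0162]
orientation: [-0.0, -0.684, 0.729, 0.0]
wrist_force: [-0.1, 0.4, -2.5]
finger_gap: 0.0208
```

```bash
python3 look.py 14
```

```text
clk 17.90 tcp [0.5561 0.0624 0.0162] shoe corner feeder [ 54.7 -28.3] yaw -0.1 z 16.2 F feeder [ 0.4  0.1 -2.5] tq [ 0.09 -0.01  0.06] gap 0.0208
```

View pics/look14.png

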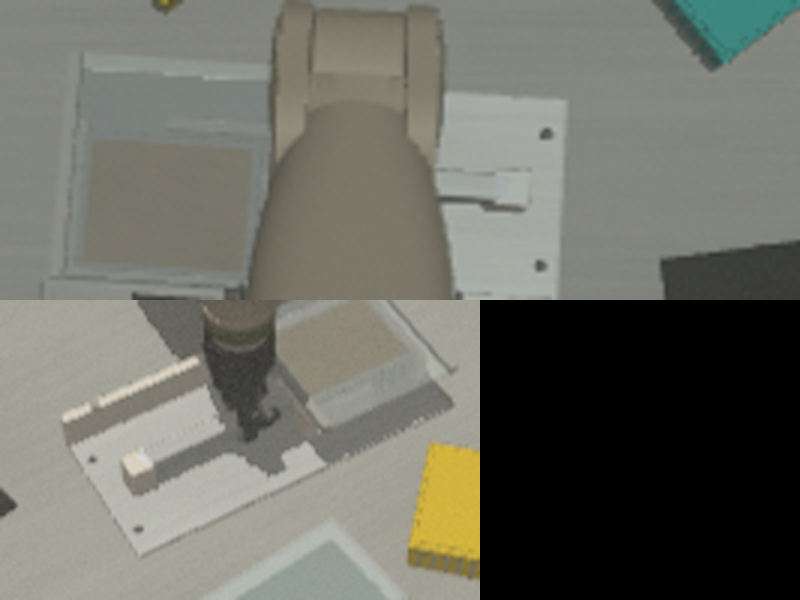

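The shoe is clear of the tray (forces ~0, 8 mm to the side) and the tray has stayed in the corner. Backing out.

Request:
{"api": "arm_command", "payload": {
  "motion": [
    {"x": 10, "y": -1, "z": 0, "rx": 0, "ry": 0, "hand": 1, "rz": 0},
    {"x": 25, "y": -2, "z": 0, "rx": 0, "ry": 0, "hand": 1, "rz": 0},
    {"x": 40, "y": -2, "z": 0, "rx": 0, "ry": 0, "hand": 1, "rz": 0},
    {"x": 60, "y": -2, "z": 0, "rx": 0, "ry": 0, "hand": 1, "rz": 0},
    {"x": 80, "y": -2, "z": 0, "rx": 0, "ry": 0, "hand": 1, "rz": 0},
    {"x": 100, "y": -2, "z": 0, "rx": 0, "ry": 0, "hand": 1, "rz": 0},
    {"x": 120, "y": -2, "z": 0, "rx": 0, "ry": 0, "hand": 1, "rz": 0},
    {"x": 140, "y": -2, "z": 0, "rx": 0, "ry": 0, "hand": 1, "rz": 0},
    {"x": 150, "y": -2, "z": -15, "rx": 0, "ry": 0, "hand": 1, "rz": 0},
    {"x": 160, "y": -2, "z": -50, "rx": 0, "ry": 0, "hand": 1, "rz": 0}
  ]
}}

```text
clock: 19.25
tcp_pos: [0.5463, -0.0976, 0.0661]
orientation: [-0.001, -0.684, 0.73, 0.002]
wrist_force: [1.1, -0.7, -1.3]
finger_gap: 0.0213
```

```bash
cat >> h.py <<'E'
def to(w,z,yawdeg):
    S,T,M=tool();print("to tool mm",(M.T@(np.r_[w,z]-T)*1000).round(1),"rz",round(-(yawdeg-np.degrees(np.arctan2(-M[1,0],-M[0,0]))),2))
E
python3 - <<'E'
from h import *
report();m=np.load("mat.npy");to(m[:2]+.0094*np.array([np.cos(m[2]),np.sin(m[2])]),.11,np.degrees(m[2]))
E
```

```text
clk 19.25 tcp [ 0.5463 -0.0976  0.0661] shoe corner feeder [-105.6  -28.6] yaw -0.11 z 66.1 F feeder [-0.6 -1.2 -1.3] tq [ 0.01 -0.03 -0.04] gap 0.0213
to tool mm [246.1  71.8 -44. ] rz -11.35
```

Request:
{"api": "arm_command", "payload": {
  "motion": [
    {"x": 20, "y": 0, "z": -30, "rx": 0, "ry": 0, "hand": 1, "rz": 0},
    {"x": 50, "y": 5, "z": -44, "rx": 0, "ry": 0, "hand": 1, "rz": -2},
    {"x": 85, "y": 18, "z": -44, "rx": 0, "ry": 0, "hand": 1, "rz": -4},
    {"x": 120, "y": 30, "z": -44, "rx": 0, "ry": 0, "hand": 1, "rz": -6},
    {"x": 155, "y": 42, "z": -44, "rx": 0, "ry": 0, "hand": 1, "rz": -8},
    {"x": 190, "y": 54, "z": -44, "rx": 0, "ry": 0, "hand": 1, "rz": -10},
    {"x": 225, "y": 66, "z": -44, "rx": 0, "ry": 0, "hand": 1, "rz": -11.3},
    {"x": 246, "y": 72, "z": -44, "rx": 0, "ry": 0, "hand": 1, "rz": -11.3},
    {"x": 246, "y": 72, "z": -44, "rx": 0, "ry": 0, "hand": 1, "rz": -11.3},
    {"x": 246, "y": 72, "z": -44, "rx": 0, "ry": 0, "hand": 1, "rz": -11.3}
  ]
}}

```text
clock: 20.5
tcp_pos: [0.4603, -0.3375, 0.1104]
orientation: [-0.0, 0.753, -0.658, -0.0]
wrist_force: [-0.3, 0.4, -2.8]
finger_gap: 0.0207
```

```bash
python3 - <<'E'
from h import *
report();m=np.load("mat.npy");to(m[:2]+.0094*np.array([np.cos(m[2]),np.sin(m[2])]),.0122,np.degrees(m[2]))
t=viewer.read_camera("top");np.save("top15.npy",t,allow_pickle=True)
save("pics/top15.png",cv2.resize(t["image"][150:280,230:510],None,fx=2.8,fy=2.8,interpolation=cv2.INTER_CUBIC))
E
```

```text
clk 20.50 tcp [ 0.4603 -0.3375  0.1104] shoe corner feeder [-345.8   56.7] yaw 11.23 z 110.4 F feeder [ 0.4  0.3 -2.8] tq [ 0.08 -0.01  0.02] gap 0.0207
to tool mm [ 1.1  1.6 98.2] rz -0.02
```

View pics/top15.png

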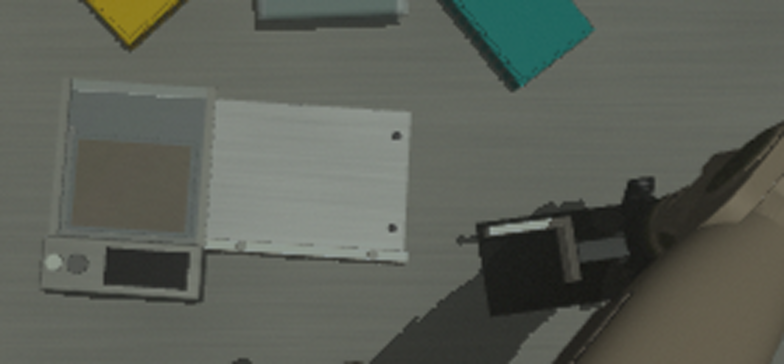

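The tray sits in the corner under the guard and the stick is above the mat. A numeric check of the tray before setting the stick down:

```bash
python3 - <<'E'
from h import *
p=np.load("top15.npy",allow_pickle=True).item();q=np.load("top8.npy",allow_pickle=True).item()
# dense mask by color: brownish (R-B)
im=p["image"].astype(int);m=(im[...,0]-im[...,2])>12
k=np.zeros_like(m);k[190:240,248:306]=1;m&=k
m=cv2.morphologyEx(m.astype(np.uint8),cv2.MORPH_OPEN,np.ones((3,3)))
v,u=np.nonzero(m);F=np.array([w2f(w) for w in world(p,np.c_[u,v],.047)])
print(len(u),np.percentile(F,[0.5,99.5],axis=0).round(1))
r=cv2.minAreaRect(F.astype(np.float32));print(r)
# stage 8 for reference, same measure
im=q["image"];h=cv2.cvtColor(im,cv2.COLOR_RGB2HSV);m=(h[...,0]>5)&(h[...,0]<22)&(h[...,1]>90)
k=np.zeros_like(m);k[180:250,290:400]=1;m&=k;m=cv2.morphologyEx(m.astype(np.uint8),cv2.MORPH_OPEN,np.ones((2,2)))
v,u=np.nonzero(m);F=np.array([w2f(w) for w in world(q,np.c_[u,v],.047)]);print(cv2.minAreaRect(F.astype(np.float32)),np.percentile(F,[0.5,99.5],axis=0).round(1))
E
```

```text
804 [[ 67.9 -12.8]
 [191.2  80.7]]
((129.75692749023438, 33.50502014160156), (125.00971221923828, 94.8419189453125), 0.9982771277427673)
((-58.452117919921875, 37.65757751464844), (98.35990142822266, 127.06523895263672), 89.77462768554688) [[-121.4  -10.9]
 [   4.4   86.4]]
```

Request:
{"api": "arm_command", "payload": {
  "motion": [
    {"x": 1, "y": 1.5, "z": 25, "rx": 0, "ry": 0, "hand": 1, "rz": 0},
    {"x": 1, "y": 1.5, "z": 50, "rx": 0, "ry": 0, "hand": 1, "rz": 0},
    {"x": 1, "y": 1.5, "z": 75, "rx": 0, "ry": 0, "hand": 1, "rz": 0},
    {"x": 1, "y": 1.5, "z": 90, "rx": 0, "ry": 0, "hand": 1, "rz": 0},
    {"x": 1, "y": 1.5, "z": 96, "rx": 0, "ry": 0, "hand": 1, "rz": 0},
    {"x": 1, "y": 1.5, "z": 98, "rx": 0, "ry": 0, "hand": 1, "rz": 0},
    {"x": 1, "y": 1.5, "z": 98, "rx": 0, "ry": 0, "hand": 1, "rz": 0},
    {"x": 1, "y": 1.5, "z": 98, "rx": 0, "ry": 0, "hand": 1, "rz": 0}
  ]
}}

```text
clock: 21.55
tcp_pos: [0.4593, -0.34, 0.0131]
orientation: [-0.0, 0.753, -0.659, 0.001]
wrist_force: [-0.0, 0.1, -3.2]
finger_gap: 0.0204
```

```bash
python3 -c "
from h import *
report()"
```

```text
clk 21.55 tcp [ 0.4593 -0.34    0.0131] shoe corner feeder [-348.4   57.6] yaw 11.2 z 13.1 F feeder [ 0.1  0.1 -3.2] tq [ 0.03 -0.03 -0.01] gap 0.0204
```

Still carrying the weight; about 1.4 mm lower, then open and rise.

Request:
{"api": "arm_command", "payload": {
  "motion": [
    {"x": 0, "y": 0, "z": 1.2, "rx": 0, "ry": 0, "hand": 1, "rz": 0},
    {"x": 0, "y": 0, "z": 1.2, "rx": 0, "ry": 0, "hand": 1, "rz": 0},
    {"x": 0, "y": 0, "z": 1.2, "rx": 0, "ry": 0, "hand": 0.3, "rz": 0},
    {"x": 0, "y": 0, "z": 1.2, "rx": 0, "ry": 0, "hand": -1, "rz": 0},
    {"x": 0, "y": 0, "z": 1.2, "rx": 0, "ry": 0, "hand": -1, "rz": 0},
    {"x": 0, "y": 0, "z": 1.2, "rx": 0, "ry": 0, "hand": -1, "rz": 0},
    {"x": 0, "y": 0, "z": 1.2, "rx": 0, "ry": 0, "hand": -1, "rz": 0},
    {"x": 0, "y": 0, "z": 1.2, "rx": 0, "ry": 0, "hand": -1, "rz": 0}
  ]
}}

```text
clock: 22.55
tcp_pos: [0.4588, -0.3394, 0.0111]
orientation: [-0.0, 0.753, -0.659, -0.0]
wrist_force: [0.5, 0.8, -0.1]
finger_gap: 0.0853
```

Request:
{"api": "arm_command", "payload": {
  "motion": [
    {"x": 0, "y": 0, "z": -15, "rx": 0, "ry": 0, "hand": -1, "rz": 0},
    {"x": 0, "y": 0, "z": -40, "rx": 0, "ry": 0, "hand": -1, "rz": 0},
    {"x": 0, "y": 0, "z": -80, "rx": 0, "ry": 0, "hand": -1, "rz": 0},
    {"x": 0, "y": 0, "z": -120, "rx": 0, "ry": 0, "hand": -1, "rz": 0},
    {"x": 0, "y": 0, "z": -165, "rx": 0, "ry": 0, "hand": -1, "rz": 0},
    {"x": 0, "y": 0, "z": -210, "rx": 0, "ry": 0, "hand": -1, "rz": 0},
    {"x": 0, "y": 0, "z": -255, "rx": 0, "ry": 0, "hand": -1, "rz": 0},
    {"x": 0, "y": 0, "z": -300, "rx": 0, "ry": 0, "hand": -1, "rz": 0},
    {"x": 0, "y": 0, "z": -300, "rx": 0, "ry": 0, "hand": -1, "rz": 0}
  ]
}}

```text
clock: 23.68
tcp_pos: [0.46, -0.3406, 0.3165]
orientation: [0.0, 0.753, -0.659, 0.004]
wrist_force: [-0.6, -0.5, -0.9]
finger_gap: 0.0856
```

```bash
python3 - <<'E'
from h import *
report()
p=viewer.read_camera("wrist");save("pics/wrist16.png",p["image"]);np.save("wrist16.npy",p,allow_pickle=True)
to([0.52,0.13],.31,86.4)
E
```

```text
clk 23.68 tcp [ 0.46   -0.3406  0.3165] shoe corner feeder [-348.9   56.9] yaw 11.2 z 316.5 F feeder [-0.6  0.5 -0.9] tq [ 0.01 -0.03  0.04] gap 0.0856
to tool mm [-457.9 -122.4    2.5] rz 11.22
```

View pics/wrist16.png

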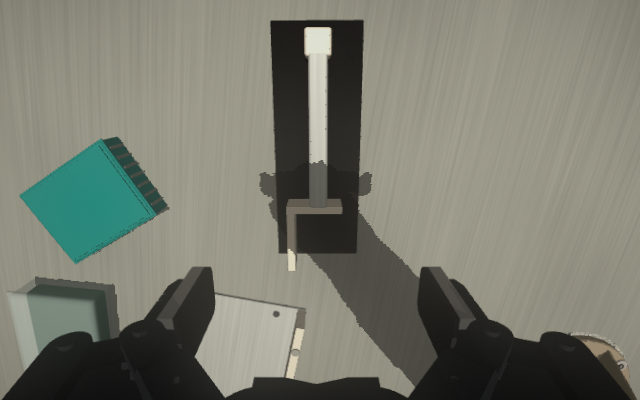

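The stick lies straight along the middle of the mat, released (tail (318,40), shoe (315,205)). Now check the tray with the wrist camera above it.

Request:
{"api": "arm_command", "payload": {
  "motion": [
    {"x": -50, "y": -13, "z": 0, "rx": 0, "ry": 0, "hand": -1, "rz": 1},
    {"x": -100, "y": -26, "z": 0, "rx": 0, "ry": 0, "hand": -1, "rz": 2},
    {"x": -150, "y": -40, "z": 0, "rx": 0, "ry": 0, "hand": -1, "rz": 4},
    {"x": -200, "y": -53, "z": 0, "rx": 0, "ry": 0, "hand": -1, "rz": 5},
    {"x": -250, "y": -67, "z": 0, "rx": 0, "ry": 0, "hand": -1, "rz": 6},
    {"x": -300, "y": -80, "z": 0, "rx": 0, "ry": 0, "hand": -1, "rz": 7},
    {"x": -350, "y": -94, "z": 0, "rx": 0, "ry": 0, "hand": -1, "rz": 9},
    {"x": -400, "y": -107, "z": 0, "rx": 0, "ry": 0, "hand": -1, "rz": 10},
    {"x": -445, "y": -120, "z": 2, "rx": 0, "ry": 0, "hand": -1, "rz": 11},
    {"x": -458, "y": -122, "z": 2, "rx": 0, "ry": 0, "hand": -1, "rz": 11.2}
  ]
}}

```text
clock: 24.98
tcp_pos: [0.5181, 0.133, 0.3076]
orientation: [-0.001, -0.686, 0.728, 0.001]
wrist_force: [0.2, 0.0, 0.4]
finger_gap: 0.0851
```

Request:
{"api": "arm_command", "payload": {
  "motion": [
    {"x": 0, "y": 0, "z": 0, "rx": 0, "ry": 0, "hand": -1, "rz": 0},
    {"x": 0, "y": 0, "z": 0, "rx": 0, "ry": 0, "hand": -1, "rz": 0}
  ]
}}

```text
clock: 25.22
tcp_pos: [0.5187, 0.1296, 0.3089]
orientation: [-0.0, -0.684, 0.729, 0.0]
wrist_force: [-0.4, -0.2, 0.4]
finger_gap: 0.0849
```

```bash
python3 - <<'E'
from h import *
report()
p=viewer.read_camera("wrist");save("pics/wrist17.png",p["image"]);np.save("wrist17.npy",p,allow_pickle=True)
E
```

```text
clk 25.23 tcp [0.5187 0.1296 0.3089] shoe corner feeder [119.5  13.2] yaw -0.05 z 308.9 F feeder [-0.3  0.4  0.4] tq [0.01 0.02 0.01] gap 0.0849
```

View pics/wrist17.png

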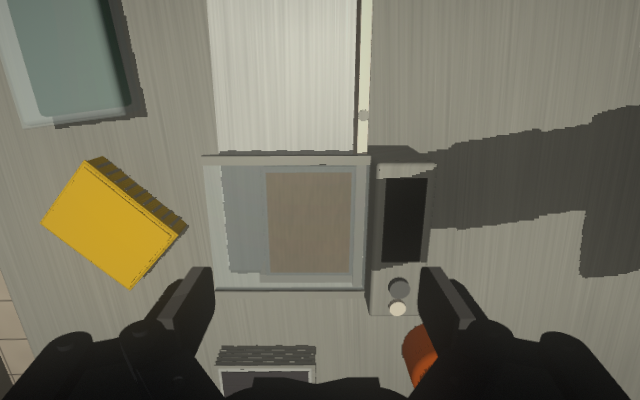

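```bash
python3 - <<'E'
from fit import *
p=np.load("wrist17.npy",allow_pickle=True).item();w1=np.load("wrist1.npy",allow_pickle=True).item()
a=cv2.resize(p["image"][145:300,240:380],None,fx=3.8,fy=3.8,interpolation=cv2.INTER_CUBIC)
save("pics/z17.png",np.clip((a/255.)**.6*255*1.1,0,255).astype(np.uint8))
# feeder-frame lid box, guard sees lid
im=p["image"].astype(int);m=(im[...,0]-im[...,2])>14
k=np.zeros_like(m);k[165:280,255:358]=1;m&=k;m=cv2.morphologyEx(m.astype(np.uint8),cv2.MORPH_OPEN,np.ones((3,3)))
n,l,st,_=cv2.connectedComponentsWithStats(m);i=1+st[1:,4].argmax();print(st[i])
v,u=np.nonzero(l==i);F=np.array([w2f(w) for w in world(p,np.c_[u,v],.047)]);print("end",cv2.minAreaRect(F.astype(np.float32)),np.percentile(F,[.5,99.5],axis=0).round(1))
h=cv2.cvtColor(w1["image"],cv2.COLOR_RGB2HSV);m=(h[...,0]>5)&(h[...,0]<22)&(h[...,1]>90);k=np.zeros_like(m);k[80:240,190:340]=1;m&=k
v,u=np.nonzero(m);F=np.array([w2f(w) for w in world(w1,np.c_[u,v],.047)]);print("start",cv2.minAreaRect(F.astype(np.float32)))
# predicted pixels for flush-at-stop tray/fence features
for n,X in dict(fence_top_inner_40=(40,90,50),fence_200=(200,90,50),stop_top_l=(200,-30,45),stop_top_r=(200,90,45),deckcorner=(-60,90,50),tr_fr=(200,90,47),tr_rr=(60,90,47),tr_rl=(60,-20,47),tr_fl=(200,-20,47)).items():
    uv=proj(p,np.r_[f2w(X[0],X[1]),X[2]/1000])[0];print(n,uv.round(1),"zoom",((uv-[240,145])*3.8).round(0))
E
```

```text
[ 266  172   86  101 8232]
end ((129.8150177001953, 35.110416412353516), (100.19694519042969, 130.75550842285156), 89.97842407226562) [[ 65.6 -14.5]
 [195.1  84.6]]
start ((-75.13400268554688, 8.281818389892578), (130.43675231933594, 100.27925109863281), 6.63755464553833)
fence_top_inner_40 [356.3 151.5] zoom [442.  25.]
fence_200 [352.1 276.5] zoom [426. 500.]
stop_top_l [258.6 274.6] zoom [ 71. 493.]
stop_top_r [351.7 274.5] zoom [425. 492.]
deckcorner [359.1  57.8] zoom [ 453. -331.]
tr_fr [351.9 275.3] zoom [425. 495.]
tr_rr [355.5 168.2] zoom [439.  88.]
tr_rl [260.8 168.4] zoom [79. 89.]
tr_fl [266.1 275.4] zoom [ 99. 496.]
```

View pics/z17.png

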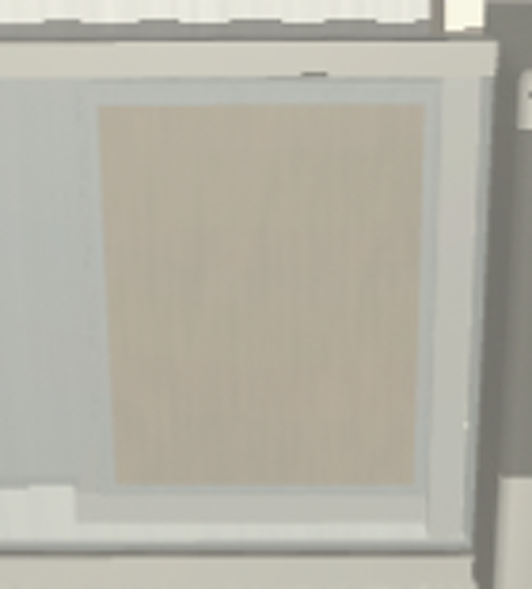

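The lid's centre is at (129.8, 35.1) mm in the feeder frame with 0.0° skew. The ideal is (130, 35), so the tray is flush and at the stop. The stick was seen flat and centred, and the arm is clear. Handing in after a last stick measurement.

```bash
python3 - <<'E'
from fit import *
p=np.load("wrist16.npy",allow_pickle=True).item();m=np.load("mat.npy")
# tail top corners and shoe corners picked from wrist16
s,r=fit(p,[((-115,-15,42),(304.5,27)),((-115,15,42),(331,27)),((90,-40,36),(287,207)),((90,30,36),(342,207)),((180,-40,36),(288,271)),((180,-30,36),(296,271))],.003,(.46,-.37,1.7))
d=s[:2]-m[:2];c,sn=np.cos(m[2]),np.sin(m[2]);print("stick in mat",c*d[0]+sn*d[1],-sn*d[0]+c*d[1],np.degrees(s[2]-m[2]),abs(r).max())
C,uv=cloud(p);
for n,(a,b) in dict(tail=(318,40),handle=(318,120),shoe=(325,209)).items(): print(n,world(p,[(a,b)]).round(4))
print(get_state()["clock"],get_state()["qvel"].round(4));hand_in();print(get_state()["clock"])
E
```

```text
stick in mat -0.020634587464993505 0.0010109520121336112 0.1730940762450045 0.9234976904560881
tail [[ 0.4757 -0.4691  0.046 ]]
handle [[ 0.4644 -0.385   0.0456]]
shoe [[ 0.4411 -0.278   0.0395]]
25.275 [-0.0064 -0.0022  0.0053 -0.0001  0.0019  0.0049]
the job is handed in; nothing more can be done
the job is handed in; nothing more can be done
```

I fed the tray to the end stop with the push stick and laid the stick back on the mat. I handed the job in at about 25 s. `hand_in()` gives no verdict, so the result rests on my own checks.

- **What I did:** I gripped the stick by its handle and pressed the tray sideways against the fence while it was still outside the guard. Side force was about 7 N and skew about 0.2° or less by the tray lid's outer edge. I then fed it under the guard at about 6–7 N side force until the forward force rose to 18 N with no further movement. After easing the load I backed the shoe out and put the stick down.
- **Tray:** the last wrist picture puts its centre at (129.8, 35.1) mm in the feeder frame with 0.0° skew. The ideal is (130, 35).
- **Stick:** it lies flat on the mat, at −21 mm along and +1 mm across from the centre, turned 0.2°, and released. The arm was up and clear.
- **Disagreements:**
  - The coarse top camera (about 3 mm per pixel) put the tray's lid about 1.5 mm farther from the fence after feeding, and 4 mm farther than it had read at the fence. The closer wrist view did not confirm this.
  - At the fence press, the lid's fence-side edge in the scene camera read about 0.6° of skew.
- **Not measured:** I did not measure the bystanders' positions at the end. The arm passed well clear of them.

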